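Close the mixing vessel with its keyed lid

ROBOT

A 6-joint arm with a two-finger parallel gripper is mounted at the origin on the work surface. World frame = base frame: x ahead of the robot, y to its left, z up, the work surface at z = 0. Lengths are in mm, angles in rad, forces in N, time in s.
With the tool pointing down it reaches from about 350 to 775 mm from the base axis. Payload 7.3 kg.
Tool frame: the origin (TCP) lies at the very end of the fingers, on their centre line; the grasp point (between the pads) lies 19 mm behind it; x points along the fingers, y is the direction in which the jaws open and shut, and the axes are right-handed (so a half turn about x gives the same grasp; the last joint's range is limited). The gripper opens to 92 mm and grips with 3 to 60 N. Pads are 19 mm wide; open, the fingers measure 130 mm over their backs; the gripper's body (75 mm by 190 mm) begins 47 mm behind the grasp point.
Start: joints at [-1.491, 0.342, 1.524, -0, 1.275, -0.146], TCP at [117.562, -511.688, 226.741] pointing down, gripper open.
Joint ranges: [-2.53, 2.53], [-0.77, 2.02], [0.04, 2.7], [-1, 4.14], [0.28, 2.66], [-3.11, 3.11]. Speed limits (rad/s): [2.57, 2.57, 3.14, 3.14, 3.14, 3.14].

INTERFACE

Orientations are given as [roll, pitch, yaw] about the fixed x, y, z axes, in that order (R = Rz(yaw) Ry(pitch) Rx(roll)).
In Python, from plant import sensors, capture, bot gives the robot as it stands.
- The arm moves only by the shell command python3 -m crank 'ROWS' [OPENING]. ROWS is JSON, a list of rows, each an object of numbers: "dx", "dy", "dz": the shift along the tool's x, y, z in cm; "spin": the turn about the tool's x in rad. A call has 1 to 20 rows; each row is the pose to reach, as a shift and turn from the pose commanded when the call began, along the tool's axes at that moment; what a row does not reach only later rows make up. A row lasts 1/12 s, in which the tool goes at most 41.7 mm and 7.16 degrees, less where a joint would pass 70% of its speed; a pose out of reach is approached as far as the arm can. A call with a gripper value outside its range is refused whole. OPENING is the opening in per cent of the stroke, from 0 (shut) to 100 (fully open), set as the call begins (- or left out, the last holds). The fingers move at their own pace and stop on an object; the grip force is fixed at half the most. Time passes only in rows, so rows that repeat a pose let the fingers close. It gives the time, the measured TCP pose, the force and the opening at its end, in the units of the state.
- sensors.get_obs(): the state, without advancing time (a new reading comes with each control period).
- capture(name): name is "scene" or "top" or "wrist"; returns a dict with "frame" (480x640x3 uint8, blue, green, red), "vfov" (degrees; the focal length in pixels is half the picture's height over the tangent of half this angle, whatever the lens; pixels are square), "cx", "cy" (the principal point, pixels), "view" (4x4, takes a point from world to camera coordinates); the wrist camera has in their place "mount" (4x4, takes a point from camera to tool coordinates, whose origin is the TCP and whose axes are the tool frame's). Camera axes: x right, y down, z forward; pixel columns grow to the right and rows downward; lengths in mm; the calibration is good to about 2 mm. A picture is of the moment at which its call begins: read the wrist's pose just before it. There is no depth.
- bot.close_job(): hands the job in, once; it reports no verdict.
The state is a dict: "time": time; "joint_positions": joint angles; "dq": joint speeds; "tau": joint torques, N m; "tool_pos": TCP position; "tcp_rot": TCP orientation; "contact_force": force on the tool from outside, world axes, zero at the start; "moment": the same for the moment, N m; "grip_width": finger opening in mm.
Only numpy, scipy, OpenCV 4.12 (cv2) and the standard library are available. Lean on these libraries where they do the work, as an engineer would, in place of code of your own. Each camera call takes 0.05 s, during which the arm holds its last target.

TASK

Take the lid off the slanted drying stand by its blue handle and close the steel mixing vessel with it: set it in the mouth, turn it on the rim until its red key drops into the notch of the black collar, and leave it there fully home, level and flush. Do not drop the lid or force it, and do not shift or knock over the glassware and bottles standing around.

Things in the scene. Friction and masses are not known exactly. Their poses are not given: they have to be found in the camera images.
- lid: Round aluminium lid, about 300 g. Origin: on its axis at the flange underside; z points out of the top. Flange 124 mm diameter, 6 mm thick (z 0 to 6 mm). Below it a black plug, 100 mm diameter to 8 mm down, tapering to 90 mm at its flat bottom 14 mm down. At the start it lies with the plug's bottom on the stand's slanted plate, tilted 25 degrees.
- lid_handle (a point): Centre of the blue fin handle, 32 mm above the lid's origin on its axis. The fin is 60 mm long along the lid's x, 14 mm thick along its y and reaches from the flange to 51 mm above the lid's origin. Axes as the lid's.
- lid_key (a point): Centre of the lower face of the lid's one key: a red block under the flange edge on the lid's +y side, 10 mm wide along x, 54 to 61 mm off the axis, 9 mm deep. A red mark on top of the flange shows where it is. Off the notch it rides on the collar and holds the lid up to 9 mm high, or crooked.
- vessel: Upright round steel mixing vessel fixed to the bench, 132 mm diameter. Origin: on its axis at bench height, z up. A red lug 20 mm wide sticks 19 mm out on its +y side, below the collar. Pressing or turning the lid against it with over 70 N counts as forcing; 5 to 20 N is plenty. Vessel and stand may change sides, left and right.
- vessel_mouth (a point): Centre of the mouth, 112 mm above the vessel's origin, level with the top of the black collar (12 mm high, 105 mm inside, 132 mm outside diameter; 2.5 mm play round the plug). Seated, the lid's origin is here. One notch, 16 mm wide, cuts right through the collar; its angle is not known: up to 0.45 rad either side of the lug (vessel's +y). See or feel for it.
- stand: White drying stand fixed to the bench, 150 by 120 mm, up to 160 mm high. Origin: centre at bench height, z up. Its plate (top centre 130 mm above the origin) slopes 25 degrees, low on the stand's -x side (towards the robot), where the lid's rim leans on two steel pegs 24 mm high. The lid's handle points up and to -x; the fin runs up the slope.
- beaker: Glass beaker, 72 mm diameter, 95 mm high, loose bystander. Origin: centre of its underside.
- sample_cup: Amber sample cup, 56 mm diameter, 70 mm high, loose bystander. Origin: centre of its underside.
- wash_bottle: White wash bottle with red cap, 64 mm diameter, 150 mm high, loose bystander. Origin: centre of its underside.
- reagent_jar: Amber jar, 70 mm diameter, 90 mm high, loose bystander. Origin: centre of its underside.
There are look-alikes about, which are no part of the job. What is meant by the lid is not brown, and is the larger of those in its own colour.

How it is judged (in metres and radians):
On the way:
1. the lid is lifted clear of the stand (distance between lid and stand above 0.22 m and contact force between the fingers and lid above 0.5 N), for 0.2 s.
At the end, for the whole second after the job is handed in: The lid lies in the vessel's mouth with its key in the notch: flange flat on the collar (its origin within 2.5 mm above the seated height of 112 mm over the vessel's origin), centred within 6 mm, level within 2 degrees, released and at rest (z of lid in the frame of vessel between 0.109 and 0.1145 m and horizontal distance between lid and vessel below 0.006 m and angle between lid's own z axis and vertical below 0.035 rad and linear speed of lid below 0.02 m/s and angular speed of lid below 0.1 rad/s); the robot touches nothing.
It fails at once if the lid is forced: it presses on the vessel or its collar with over 70 N (contact force between lid and vessel above 70 N).
It fails at once if the lid is dropped (it falls freely, faster than 0.5 m/s) (contact force between the fingers and lid below 0.05 N and linear speed of lid above 0.5 m/s).
It fails at once if a beaker, cup, bottle or jar is shifted by more than 30 mm or tipped over (distance of any of beaker, sample_cup, wash_bottle, reagent_jar from where it was at the start of the episode above 0.03 m or angle between any of beaker, sample_cup, wash_bottle, reagent_jar's own z axis and vertical above 0.4 rad).
It also fails if it takes over 61 s, if anything falls off the work surface, if the arm or the gripper's body presses on something with over 40 N, if the wrist force passes 120 N, or if a joint passes its speed limit or range.

## Working session

There is one attempt and no reset: what is moved stays moved. The work goes in short steps, Python scripts to look and compute and a shell command to move; the robot and the scene stay as the last step left them, time stands still between calls to the robot, and variables do not carry over. Pictures are saved under pics/ and viewed, and the job is handed in when it is done.

```bash
ls; mkdir -p pics; python3 - <<'E'
from plant import sensors, capture, bot
import cv2
o=sensors.get_obs(); print(o)
for n in ("scene","top","wrist"):
    c=capture(n); cv2.imwrite(f"pics/{n}0.png",c["frame"]); print(n,{k:v for k,v in c.items() if k!="frame"})
E
```

```text
pics
{'time': 0.0, 'joint_positions': array([-1.49102580e+00,  3.42722370e-01,  1.52502010e+00, -3.35319758e-05,
        1.27540288e+00, -1.45974253e-01]), 'dq': array([ 2.29236104e-03,  9.66386567e-05,  2.16845734e-03, -1.16334430e-03,
       -4.85842499e-05, -5.05732428e-05]), 'tau': array([ 1.78129805e-03, -4.31234694e+01, -2.44226378e+01,  7.20161665e-02,
        5.59142022e-02, -1.54398749e-04]), 'tool_pos': array([ 117.50360788, -511.25889363,  226.04407556]), 'tcp_rot': array([-1.69612276,  1.5692433 ,  1.67122446]), 'contact_force': array([-0.91815622,  0.11778858, -1.23909433]), 'moment': array([-0.03854884,  0.01025023,  0.00610964]), 'grip_width': 91.86148327851252}
scene {'vfov': 53.223308499501236, 'cx': 316.5570961762345, 'cy': 229.70836173283223, 'view': array([[-7.72579198e-01,  6.34796294e-01,  1.24518296e-02,
         4.71318635e+02],
       [ 5.18071988e-01,  6.41614820e-01, -5.65625175e-01,
        -2.14515340e+02],
       [-3.67046043e-01, -4.30539300e-01, -8.24568441e-01,
         1.57936801e+03],
       [ 0.00000000e+00,  0.00000000e+00,  0.00000000e+00,
      
[... 192 characters left out ...]
3e+01],
       [-9.96957517e-01,  5.07962803e-03, -7.77811436e-02,
         5.84526633e+02],
       [ 7.77872418e-02,  1.01390037e-03, -9.96969466e-01,
         1.56641409e+03],
       [ 0.00000000e+00,  0.00000000e+00,  0.00000000e+00,
         1.00000000e+00]])}
wrist {'vfov': 70.92579025197635, 'cx': 323.0700555043196, 'cy': 238.74935026387078, 'mount': array([[ 9.92541117e-04, -2.73322818e-01,  9.61921853e-01,
        -1.57217568e+02],
       [ 9.99999417e-01,  6.80357785e-04, -8.38512222e-04,
         1.76490668e-01],
       [-4.25266498e-04,  9.61922125e-01,  2.73323334e-01,
        -7.33943721e+01],
       [ 0.00000000e+00,  0.00000000e+00,  0.00000000e+00,
         1.00000000e+00]])}
```

View pics/scene0.png

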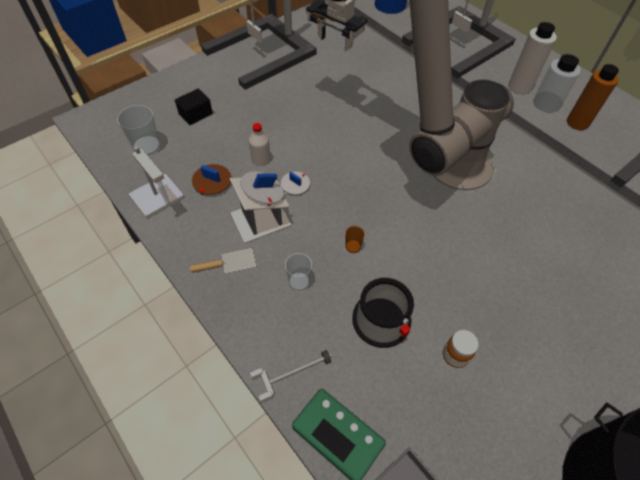

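View pics/top0.png

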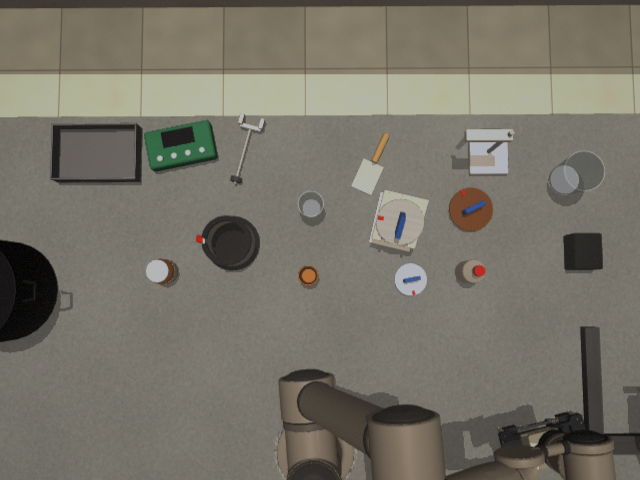

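View pics/wrist0.png

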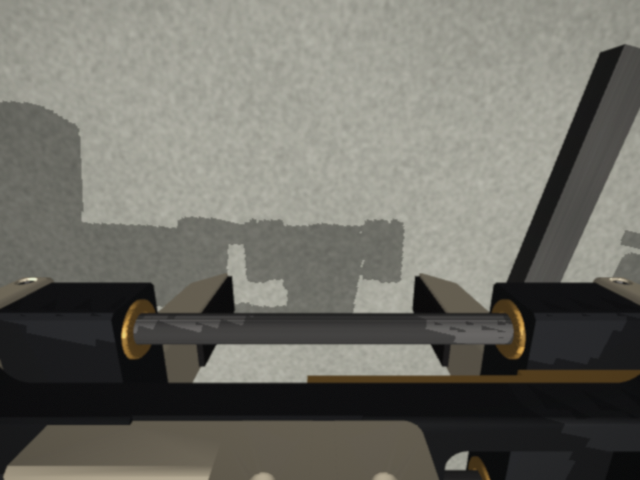

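Candidates in the top view: the grey lid on the white stand at (400,222), a brown lid at (471,209), and a small light lid at (411,279). By the description it is the grey one on the stand, since it is not brown and is the larger of its colour. I'll check that in close crops.

```bash
python3 - <<'E'
import cv2,numpy as np
t=cv2.imread("pics/top0.png"); s=cv2.imread("pics/scene0.png")
a=cv2.resize(t[180:300,350:450],None,fx=4,fy=4,interpolation=cv2.INTER_CUBIC)
b=cv2.resize(t[200:290,180:280],None,fx=4,fy=4,interpolation=cv2.INTER_CUBIC)
b=cv2.copyMakeBorder(b,0,120,0,0,0); cv2.imwrite("pics/crop1.png",np.hstack([a,b]))
a=cv2.resize(s[160:250,210:310],None,fx=4,fy=4,interpolation=cv2.INTER_CUBIC)
b=cv2.resize(s[265:355,335:435],None,fx=4,fy=4,interpolation=cv2.INTER_CUBIC)
cv2.imwrite("pics/crop2.png",np.hstack([a,b]))
E
```

```text
(no output)
```

View pics/crop1.png

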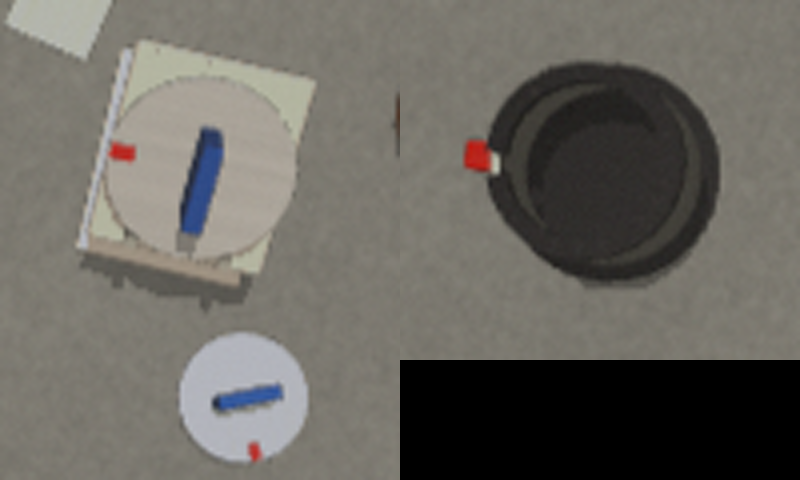

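View pics/crop2.png

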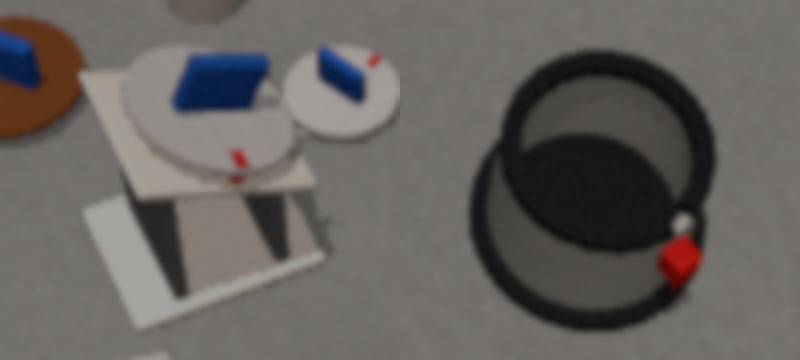

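The crops confirm it: the grey lid with the blue fin on the stand has its red mark on the left (+y). The vessel is at (231,242) with its red lug at (200,239), and a light patch beside the lug suggests the notch. Next I'll measure positions.

```bash
cat > h.py <<'E'
import numpy as np,cv2
from scipy.spatial.transform import Rotation as Ro
from plant import sensors, capture
def cam(name):
    o=sensors.get_obs(); c=capture(name); c["f"]=240/np.tan(np.radians(c["vfov"]/2))
    if name=="wrist":
        T=np.eye(4); T[:3,:3]=Ro.from_euler("xyz",o["tcp_rot"]).as_matrix(); T[:3,3]=o["tool_pos"]
        c["c2w"]=T@c["mount"]
    else: c["c2w"]=np.linalg.inv(c["view"])
    c["obs"]=o
    return c
def ray(c,uv):
    d=np.array([(uv[0]-c["cx"])/c["f"],(uv[1]-c["cy"])/c["f"],1.]); d=c["c2w"][:3,:3]@d
    return c["c2w"][:3,3],d/np.linalg.norm(d)
def onz(c,uv,z):
    p,d=ray(c,uv); return p+d*(z-p[2])/d[2]
def tri(l):
    A=np.zeros((3,3));b=np.zeros(3);P=[]
    for c,uv in l:
        p,d=ray(c,uv);M=np.eye(3)-np.outer(d,d);A+=M;b+=M@p
    x=np.linalg.solve(A,b)
    return x,[np.linalg.norm(np.cross(x-ray(c,uv)[0],ray(c,uv)[1])) for c,uv in l]
def proj(c,X):
    q=np.linalg.inv(c["c2w"])@np.append(X,1); return c["cx"]+c["f"]*q[0]/q[2],c["cy"]+c["f"]*q[1]/q[2]
def blobs(f,kind,minA=8):
    h=cv2.cvtColor(f,cv2.COLOR_BGR2HSV)
    if kind=="blue": m=cv2.inRange(h,(105,120,40),(128,255,255))
    if kind=="red": m=cv2.inRange(h,(0,150,90),(5,255,255))|cv2.inRange(h,(174,150,90),(180,255,255))
    n,l,s,ce=cv2.connectedComponentsWithStats(m)
    return [(ce[i].round(1),s[i][4],cv2.minAreaRect(np.argwhere(l==i)[:,::-1].astype(np.float32))) for i in range(1,n) if s[i][4]>=minA]
E
python3 - <<'E'
from h import *
t=cam("top"); s=cam("scene")
for n,c in (("top",t),("scene",s)):
  for k in ("blue","red"):
    for b in blobs(c["frame"],k): print(n,k,b)
# vessel: collar outer ring ellipse (dark)
g=cv2.cvtColor(t["frame"],cv2.COLOR_BGR2GRAY)
r=g[205:280,190:270]; print(np.round(onz(t,(231,242),112)))
for th in (50,60,70):
    m=(r<th).astype(np.uint8); cs,_=cv2.findContours(m,cv2.RETR_EXTERNAL,cv2.CHAIN_APPROX_NONE)
    c=max(cs,key=cv2.contourArea); print(th,cv2.fitEllipse(c))
# bystanders rough
for nm,uv,z in (("beaker",(311,204),95),("cup",(308,276),70),("wash",(477,271),150),("jar",(157,271),90),("smalllid",(411,279),20),("brown",(471,209),20),("standcorner",(400,222),130)): print(nm,onz(t,uv,z).round())
E
```

```text
top blue (array([474.4, 206.7]), np.int32(88), ((474.50006103515625, 206.50001525878906), (4.0249223709106445, 21.0190372467041), 63.43495178222656))
top blue (array([400.3, 225.5]), np.int32(116), ((400.4411926269531, 225.23532104492188), (4.850712776184082, 24.981168746948242), 14.03624439239502))
top blue (array([411.8, 278.9]), np.int32(44), ((411.9615783691406, 278.80767822265625), (2.7456257343292236, 14.512594223022461), 78.69007110595703))
top red (array([462.6, 192.2]), np.int32(24), ((462.6000671386719, 192.20001220703125), (5.366562843322754, 3.5777084827423096), 63.43495178222656))
top red (array([379.9, 217.7]), np.int32(16), ((380.0, 217.5), (3.0, 4.0), 90.0))
top red (array([198.7, 238.5]), np.int32(41), ((198.5, 238.5), (7.0, 5.0), 90.0))
top red (array([479. , 270.4]), np.int32(99), ((479.5, 270.0), (11.0, 10.0), 0.0))
scene blue (array([89.5, 23. ]), np.int32(2782), ((88.31034851074219, 19.77586555480957), (65.17906188964844, 57.19416427612305), 68.19859313964844))
scene blue (array([390.4,   5.3]), np.int32(346), ((390.5, 6.0), (12.0, 31.0), 90.0))
scene blue (arra
[... 557 characters left out ...]
13202476501465, 4.949747085571289), 45.0))
scene red (array([404.6, 328.9]), np.int32(80), ((404.730712890625, 328.84613037109375), (9.429903030395508, 9.15255355834961), 56.3099365234375))
[578. 220. 112.]
50 ((41.897335052490234, 38.052268981933594), (50.79216003417969, 54.07139587402344), 116.27359008789062)
60 ((42.004173278808594, 38.05139923095703), (52.13949203491211, 54.23523712158203), 113.14256286621094)
70 ((40.64053726196289, 37.216453552246094), (53.02479553222656, 57.83367156982422), 117.08352661132812)
beaker [682.   7.  95.]
cup [488.  16.  70.]
wash [ 497. -423.  150.]
jar [503. 422.  90.]
smalllid [ 479. -272.   20.]
brown [ 676. -446.   20.]
standcorner [ 627. -229.  130.]
```

```bash
cat >> h.py <<'E'
def RT():
    o=sensors.get_obs(); return Ro.from_euler("xyz",o["tcp_rot"]).as_matrix(),o["tool_pos"],o
def plan(p,yaw_y=None):
    """tool-axis shift in cm, and spin to make tool y point at world yaw yaw_y"""
    R,t,o=RT(); d=R.T@(np.array(p)-t)/10
    print("d cm",d.round(2),"time",round(o["time"],2),"q",o["joint_positions"].round(2))
    if yaw_y is not None:
        a=np.arctan2(R[1,1],R[0,1]); s=-(yaw_y-a); s=(s+np.pi)%(2*np.pi)-np.pi; print("spin",round(s,3),"toolyaw",round(a,3))
E
python3 - <<'E'
from h import *
t=cam("top"); s=cam("scene")
print(tri([(t,(400.3,225.5)),(s,(264.7,179.9))]))
print(RT()[0].round(3))
y=np.radians(90-14)
plan([560,-215,380],y);plan([560,-215,380],y+np.pi)
a=cv2.resize(t["frame"][195:255,370:430],None,fx=9,fy=9,interpolation=cv2.INTER_CUBIC); cv2.imwrite("pics/c3.png",a)
E
```

```text
(array([ 613.45024598, -223.62785426,  169.99401102]), [np.float64(0.6160586157584803), np.float64(0.6160586157585218)])
[[-0.     0.224 -0.975]
 [ 0.    -0.975 -0.224]
 [-1.    -0.    -0.   ]]
d cm [-15.34 -19.   -49.76] time 0.35 q [-1.49  0.34  1.52 -0.    1.28 -0.15]
spin -2.671 toolyaw -1.345
d cm [-15.34 -19.   -49.76] time 0.35 q [-1.49  0.34  1.52 -0.    1.28 -0.15]
spin 0.47 toolyaw -1.345
```

View pics/c3.png

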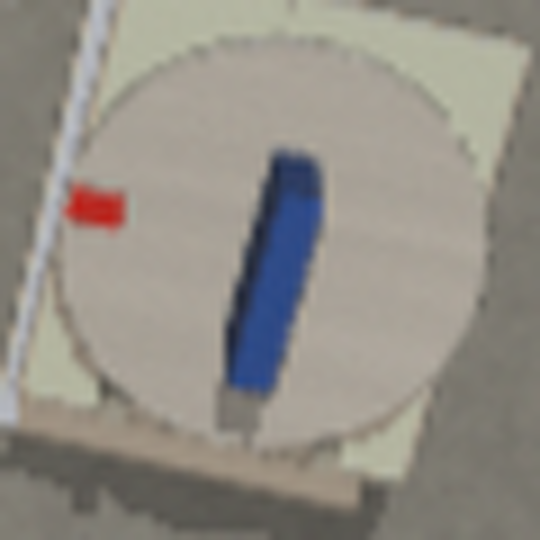

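Handle triangulates to about (613, -224, 170), which fits the stand height plus the handle. I'll move above it for a wrist view.

```bash
python3 -m crank '[{"dx":-4},{"dx":-8,"dz":-2},{"dx":-12,"dz":-6,"dy":-2},{"dx":-15,"dz":-10,"dy":-4,"spin":0.1},{"dx":-15,"dz":-14,"dy":-5,"spin":0.2},{"dx":-15,"dz":-18,"dy":-7,"spin":0.3},{"dx":-15,"dz":-22,"dy":-8,"spin":0.4},{"dx":-15,"dz":-26,"dy":-10,"spin":0.47},{"dx":-15,"dz":-30,"dy":-11,"spin":0.47},{"dx":-15,"dz":-34,"dy":-13,"spin":0.47},{"dx":-15,"dz":-38,"dy":-14,"spin":0.47},{"dx":-15,"dz":-42,"dy":-16,"spin":0.47},{"dx":-15,"dz":-46,"dy":-17.5,"spin":0.47},{"dx":-15,"dz":-50,"dy":-19,"spin":0.47},{"dx":-15,"dz":-50,"dy":-19,"spin":0.47},{"dx":-15,"dz":-50,"dy":-19,"spin":0.47},{"dx":-15,"dz":-50,"dy":-19,"spin":0.47}]' 100
python3 - <<'E'
from h import *
c=cam("wrist"); cv2.imwrite("pics/w1.png",c["frame"]); print(c["obs"]["joint_positions"].round(2)); print(proj(c,[613.5,-223.6,170]))
for b in blobs(c["frame"],"blue",200)+blobs(c["frame"],"red",100): print(b)
E
```

```text
[-1.49  0.34  1.52 -0.    1.28 -0.15]
(np.float64(-426.142882050445), np.float64(-2038.7941659741668))invalid input at $[0]: expected keys dx, dy, dz, spin
```

View pics/w1.png

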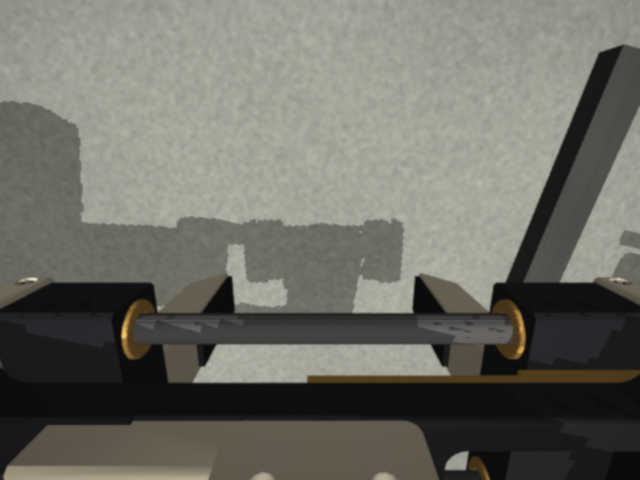

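The call was refused because every row needs all four keys, so the arm hasn't moved. Sending it again in full.

```bash
python3 -m crank '[{"dx":-4,"dy":0,"dz":0,"spin":0},{"dx":-8,"dy":0,"dz":-2,"spin":0},{"dx":-12,"dz":-6,"dy":-2,"spin":0},{"dx":-15,"dz":-10,"dy":-4,"spin":0.1},{"dx":-15,"dz":-14,"dy":-5,"spin":0.2},{"dx":-15,"dz":-18,"dy":-7,"spin":0.3},{"dx":-15,"dz":-22,"dy":-8,"spin":0.4},{"dx":-15,"dz":-26,"dy":-10,"spin":0.47},{"dx":-15,"dz":-30,"dy":-11,"spin":0.47},{"dx":-15,"dz":-34,"dy":-13,"spin":0.47},{"dx":-15,"dz":-38,"dy":-14,"spin":0.47},{"dx":-15,"dz":-42,"dy":-16,"spin":0.47},{"dx":-15,"dz":-46,"dy":-17.5,"spin":0.47},{"dx":-15,"dz":-50,"dy":-19,"spin":0.47},{"dx":-15,"dz":-50,"dy":-19,"spin":0.47},{"dx":-15,"dz":-50,"dy":-19,"spin":0.47},{"dx":-15,"dz":-50,"dy":-19,"spin":0.47}]' 100
python3 - <<'E'
from h import *
c=cam("wrist"); cv2.imwrite("pics/w2.png",c["frame"]); print(c["obs"]["joint_positions"].round(2)); print(proj(c,[613.5,-223.6,170]))
for b in blobs(c["frame"],"blue",200)+blobs(c["frame"],"red",100): print(b)
E
```

```text
time: 1.82
tool_pos: [563.6, -213.0, 375.5]
tcp_rot: [-0.124, 1.569, 2.777]
contact_force: [-0.2, 0.2, 0.2]
grip_width: 91.8
[-0.49  0.44  0.97 -0.    1.73  1.32]
(np.float64(321.65710400459915), np.float64(164.71010390466466))
(array([475.9,  72.1]), np.int32(716), ((475.69061279296875, 72.34403228759766), (12.524035453796387, 62.127655029296875), 50.710594177246094))
(array([321.7, 165.1]), np.int32(816), ((322.0, 165.5), (67.0, 12.0), 90.0))
(array([373.7, 240.4]), np.int32(274), ((373.75775146484375, 240.3299102783203), (10.153462409973145, 27.718952178955078), 66.03751373291016))
(array([446.4,  43.7]), np.int32(118), ((446.51470947265625, 43.69118881225586), (13.3768892288208, 9.089425086975098), 59.03623962402344))
(array([516. , 219.8]), np.int32(525), ((516.0, 220.0), (24.0, 26.0), 90.0))
```

View pics/w2.png

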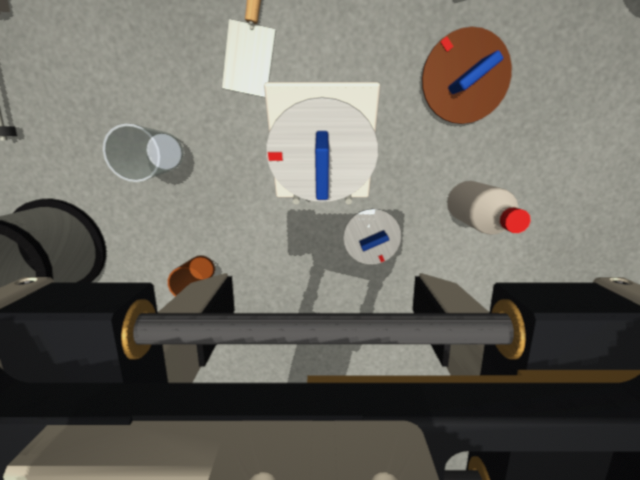

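The wrist view shows the lid at (322,150) with its fin upright in the image, so the jaws are already square to it. The red mark is at (275,156). Next: the flange centre from three views.

```bash
python3 - <<'E'
from h import *
w=cam("wrist");t=cam("top");s=cam("scene")
# flange ellipse in wrist: edge contour
def ell(c,uv,rad,hsvs):
    f=cv2.cvtColor(c["frame"],cv2.COLOR_BGR2HSV); print(f[int(uv[1]),int(uv[0])])
print(tri([(w,(322,150)),(t,(400.6,222))]),tri([(w,(322,150)),(t,(400.6,222)),(s,(262.8,187.5))]))
# fin: model lid frame, unknown origin along; check proj
psi=np.arctan2(RT()[0][1,1],RT()[0][0,1])+np.pi-np.pi/2; print("psi",psi)
c25,s25=np.cos(np.radians(25)),np.sin(np.radians(25))
X=np.array([c25*np.cos(psi),c25*np.sin(psi),s25]);Z=np.array([-s25*np.cos(psi),-s25*np.sin(psi),c25]);Y=np.cross(Z,X)
F=tri([(w,(322,150)),(t,(400.6,222)),(s,(262.8,187.5))])[0]; O=F-6*Z; print("O",O,"handle",O+32*Z)
for p in ((30,0,51),(-30,0,51),(0,62,6),(0,-62,6),(62,0,6),(-62,0,6)):
    P=O+p[0]*X+p[1]*Y+p[2]*Z; print(p,*[np.round(proj(c,P),1) for c in (w,t,s)])
cv2.imwrite("pics/w2c.png",cv2.resize(w["frame"][70:220,250:400],None,fx=4,fy=4,interpolation=cv2.INTER_CUBIC))
E
```

```text
(array([ 626.27551872, -228.79253803,  141.32988299]), [np.float64(0.14461684196003655), np.float64(0.14461684195992242)]) (array([ 624.44973839, -227.4761274 ,  141.97644156]), [np.float64(2.2983512558996897), np.float64(2.0819243060292973), np.float64(4.353446589381372)])
psi -0.24587631159414913
O [ 626.90918497 -228.09333527  136.53859484] handle [ 613.79213656 -224.80155995  165.54044402]
(30, 0, 51) [321.1 144.8] [403.7 217.1] [256.7 175.8]
(-30, 0, 51) [321.1 196.8] [397.5 238.8] [276.  175.6]
(0, 62, 6) [266.2 151.8] [377. 217.] [269.7 203.6]
(0, -62, 6) [376.5 152.2] [423.2 228.3] [253.2 172.2]
(62, 0, 6) [321.3  95. ] [406.4 200.4] [241.  188.1]
(-62, 0, 6) [321.4 198. ] [393.9 244.2] [280.4 187. ]
```

View pics/w2c.png

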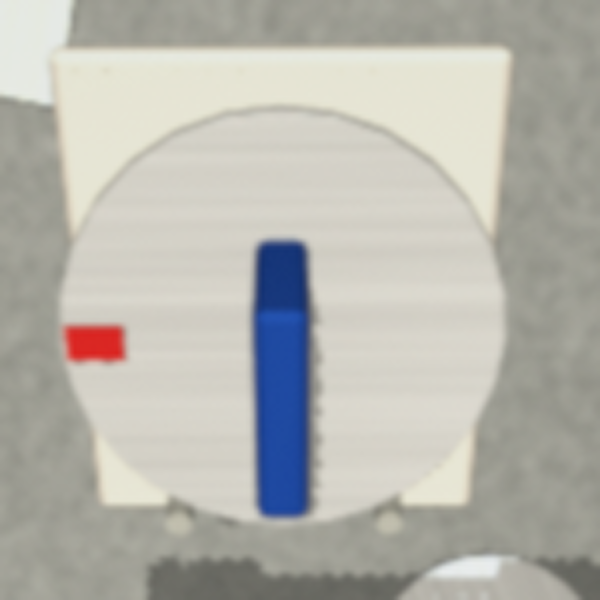

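```bash
python3 -c "
from h import *
plan([611,-223.3,150],-np.pi/2-0.246)"
```

```text
d cm [22.72 -0.46 -4.99] time 2.02 q [-0.49  0.44  0.98 -0.    1.73  1.32]
spin 0.0 toolyaw -1.817
```

```bash
python3 -m crank '[{"dx":3,"dy":-0.2,"dz":-2.5,"spin":0},{"dx":6,"dy":-0.5,"dz":-5,"spin":0},{"dx":9,"dy":-0.5,"dz":-5,"spin":0},{"dx":12,"dy":-0.5,"dz":-5,"spin":0},{"dx":13,"dy":-0.5,"dz":-5,"spin":0},{"dx":13,"dy":-0.5,"dz":-5,"spin":0},{"dx":13,"dy":-0.5,"dz":-5,"spin":0}]'
python3 - <<'E'
from h import *
w=cam("wrist");cv2.imwrite("pics/w3.png",w["frame"])
for b in blobs(w["frame"],"blue",200): print(b)
plan([611,-223.3,150])
E
```

```text
time: 2.6
tool_pos: [611.9, -222.8, 248.4]
tcp_rot: [2.832, 1.569, -0.555]
contact_force: [0.5, -0.8, -0.0]
grip_width: 92.1
(array([526.1,  99.8]), np.int32(1653), ((526.2147216796875, 99.42495727539062), (22.2279109954834, 86.5018310546875), 52.30575942993164))
(array([323.2, 244. ]), np.int32(1789), ((323.0, 244.0), (96.0, 20.0), 90.0))
(array([390.6, 305.7]), np.int32(482), ((388.9635314941406, 308.22589111328125), (18.91777992248535, 34.19752502441406), 67.16634368896484))
d cm [9.95 0.07 0.17] time 2.65 q [-0.47  0.57  1.1  -0.    1.47  1.35]
```

View pics/w3.png

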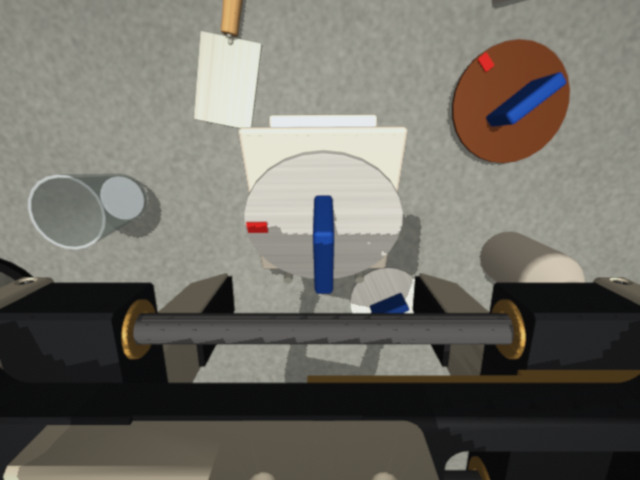

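```bash
python3 -m crank '[{"dx":3,"dy":0,"dz":0.2,"spin":0},{"dx":6,"dy":0,"dz":0.2,"spin":0},{"dx":8,"dy":0,"dz":0.2,"spin":0},{"dx":9,"dy":0,"dz":0.2,"spin":0},{"dx":9,"dy":0,"dz":0.2,"spin":0}]'
python3 -m crank '[{"dx":0.3,"dy":0,"dz":0,"spin":0},{"dx":0.6,"dy":0,"dz":0,"spin":0},{"dx":0.8,"dy":0,"dz":0,"spin":0},{"dx":0.8,"dy":0,"dz":0,"spin":0}]'
python3 - <<'E'
from h import *
w=cam("wrist");cv2.imwrite("pics/w4.png",w["frame"]); s=cam("scene"); cv2.imwrite("pics/s4.png",cv2.resize(s["frame"][120:260,180:340],None,fx=4,fy=4,interpolation=cv2.INTER_CUBIC))
E
```

```text
time: 3.07
tool_pos: [609.9, -221.4, 156.4]
tcp_rot: [-0.142, 1.57, 2.755]
contact_force: [-0.4, 0.1, 0.1]
grip_width: 91.7
time: 3.4
tool_pos: [610.5, -221.5, 149.5]
tcp_rot: [2.875, 1.569, -0.511]
contact_force: [-0.2, 0.8, 0.4]
grip_width: 91.5
```

View pics/w4.png

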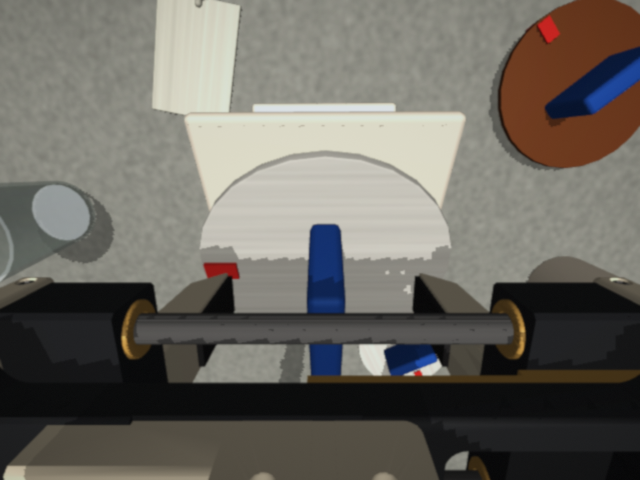

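View pics/s4.png

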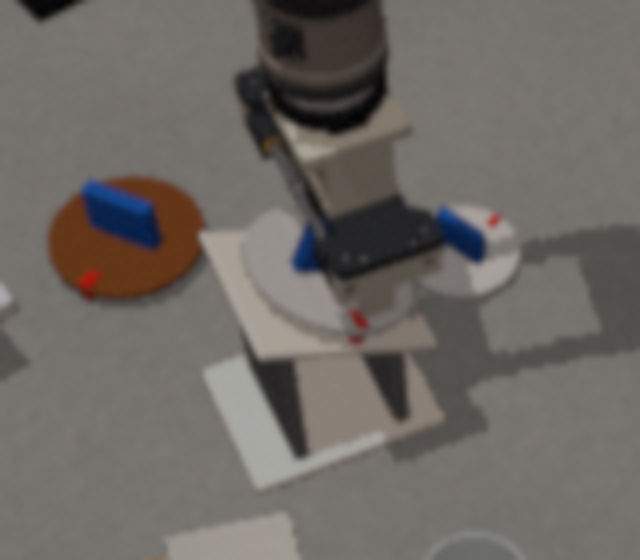

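The fin sits between the fingers at column 326, about 1–2 mm off centre. No contact, so I'll close.

```bash
python3 -m crank '[{"dx":0,"dy":0.1,"dz":0,"spin":0},{"dx":0,"dy":0.1,"dz":0,"spin":0},{"dx":0,"dy":0.1,"dz":0,"spin":0},{"dx":0,"dy":0.1,"dz":0,"spin":0},{"dx":0,"dy":0.1,"dz":0,"spin":0},{"dx":0,"dy":0.1,"dz":0,"spin":0},{"dx":0,"dy":0.1,"dz":0,"spin":0},{"dx":0,"dy":0.1,"dz":0,"spin":0}]' 0
python3 -m crank '[{"dx":0,"dy":0,"dz":0,"spin":0},{"dx":0,"dy":0,"dz":0,"spin":0},{"dx":0,"dy":0,"dz":0,"spin":0},{"dx":0,"dy":0,"dz":0,"spin":0}]'
```

```text
time: 4.17
tool_pos: [609.9, -222.3, 148.7]
tcp_rot: [1.355, 1.571, -2.031]
contact_force: [-0.5, -0.3, -0.3]
grip_width: 43.0
time: 4.5
tool_pos: [609.9, -222.3, 148.7]
tcp_rot: [1.769, 1.571, -1.617]
contact_force: [0.3, -0.1, -0.1]
grip_width: 16.7
```

```bash
python3 -m crank '[{"dx":0,"dy":0,"dz":0,"spin":0},{"dx":0,"dy":0,"dz":0,"spin":0},{"dx":0,"dy":0,"dz":0,"spin":0},{"dx":0,"dy":0,"dz":0,"spin":0}]'
python3 -m crank '[{"dx":-0.5,"dy":0,"dz":0,"spin":0},{"dx":-1,"dy":0,"dz":0,"spin":0},{"dx":-2,"dy":0,"dz":0,"spin":0},{"dx":-3,"dy":0,"dz":0,"spin":0},{"dx":-3,"dy":0,"dz":0,"spin":0}]'
python3 - <<'E'
from h import *
w=cam("wrist");cv2.imwrite("pics/w5.png",w["frame"]); s=cam("scene"); cv2.imwrite("pics/s5.png",cv2.resize(s["frame"][120:260,180:340],None,fx=4,fy=4,interpolation=cv2.INTER_CUBIC))
E
```

```text
time: 4.83
tool_pos: [609.8, -222.3, 148.7]
tcp_rot: [0.008, 1.571, 2.905]
contact_force: [0.3, -1.0, 0.8]
grip_width: 13.8
time: 5.25
tool_pos: [611.2, -222.9, 182.0]
tcp_rot: [2.909, 1.566, -0.477]
contact_force: [1.0, -0.4, -2.2]
grip_width: 13.8
```

View pics/w5.png

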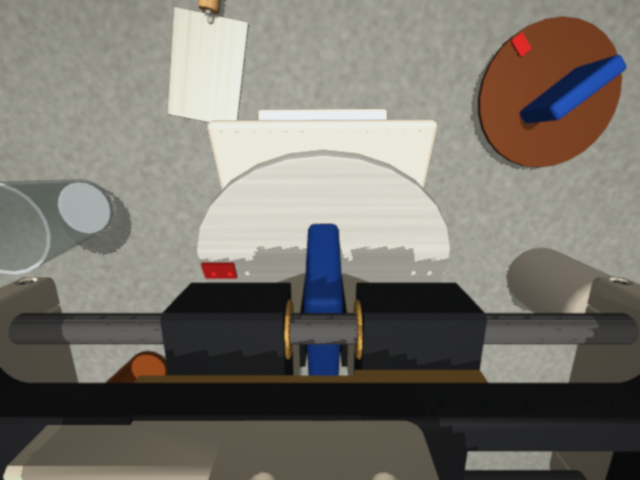

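View pics/s5.png

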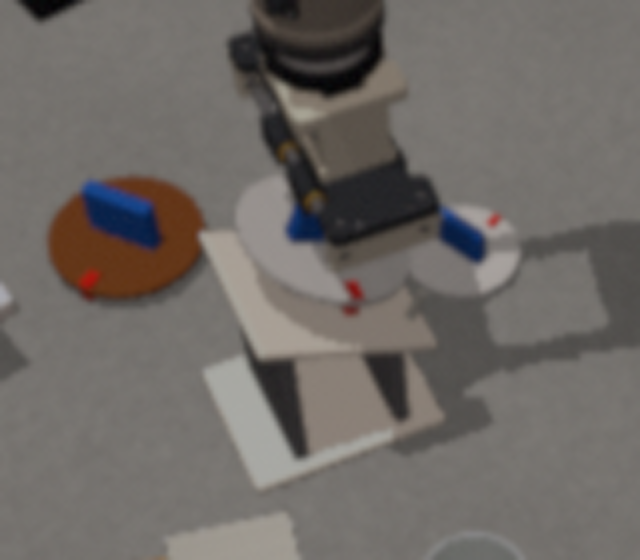

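The lid is held at a 13.8 mm opening and still at the same tilt, clear of the stand. I'll raise it and carry it to a spot short of the vessel to look for the notch.

```bash
python3 -c "
from h import *
plan([430,190,340],-np.pi/2-0.1)"
```

```text
d cm [-16.1  -35.66  27.43] time 5.35 q [-0.47  0.61  1.22 -0.    1.31  1.35]
spin -0.144 toolyaw -1.815
```

```bash
python3 -m crank '[{"dx":-3,"dy":0,"dz":0,"spin":0},{"dx":-6,"dy":0,"dz":0,"spin":0},{"dx":-9,"dy":-1,"dz":1,"spin":0},{"dx":-12,"dy":-3,"dz":2,"spin":0},{"dx":-15,"dy":-5,"dz":4,"spin":0},{"dx":-16,"dy":-7,"dz":6,"spin":0},{"dx":-16,"dy":-9.5,"dz":8,"spin":0},{"dx":-16,"dy":-12,"dz":10,"spin":0},{"dx":-16,"dy":-14.5,"dz":12,"spin":0},{"dx":-16,"dy":-17,"dz":14,"spin":0},{"dx":-16,"dy":-19.5,"dz":16,"spin":0},{"dx":-16,"dy":-22,"dz":18,"spin":-0.03},{"dx":-16,"dy":-24.5,"dz":20,"spin":-0.06},{"dx":-16,"dy":-27,"dz":22,"spin":-0.09},{"dx":-16,"dy":-29.5,"dz":24,"spin":-0.12},{"dx":-16,"dy":-32,"dz":26,"spin":-0.14},{"dx":-16,"dy":-34,"dz":27,"spin":-0.14},{"dx":-16,"dy":-35.5,"dz":27.5,"spin":-0.14},{"dx":-16,"dy":-35.5,"dz":27.5,"spin":-0.14},{"dx":-16,"dy":-35.5,"dz":27.5,"spin":-0.14}]'
python3 - <<'E'
from h import *
w=cam("wrist");cv2.imwrite("pics/w6.png",w["frame"]); s=cam("scene"); cv2.imwrite("pics/s6.png",s["frame"])
print(w["obs"]["grip_width"],w["obs"]["contact_force"])
np.savez("w6.npz",c2w=w["c2w"],f=w["f"],cx=w["cx"],cy=w["cy"])
E
```

```text
time: 7.02
tool_pos: [428.5, 189.1, 338.4]
tcp_rot: [0.993, 1.57, -2.251]
contact_force: [0.5, 0.0, -1.9]
grip_width: 13.9
13.924548108567596 [ 0.52349409  0.02077497 -1.93092913]
```

View pics/w6.png

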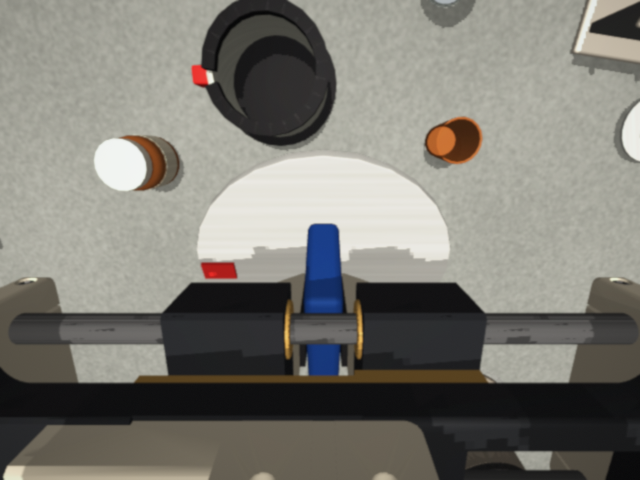

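View pics/s6.png

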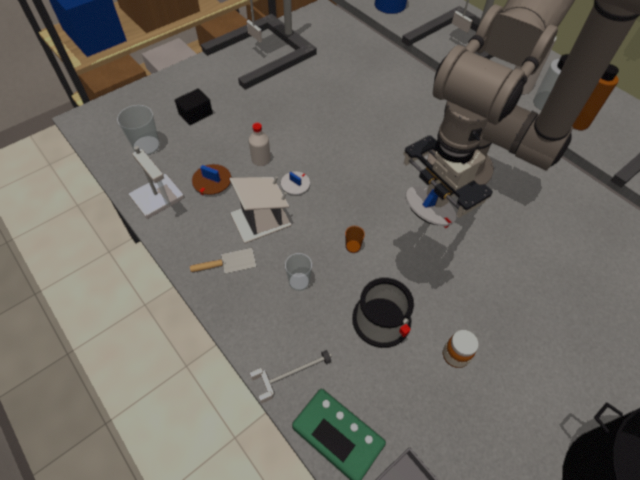

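```bash
python3 - <<'E'
import cv2
f=cv2.imread("pics/w6.png"); cv2.imwrite("pics/w6c.png",cv2.resize(f[0:150,180:345],None,fx=4,fy=4,interpolation=cv2.INTER_CUBIC))
E
```

```text
(no output)
```

View pics/w6c.png

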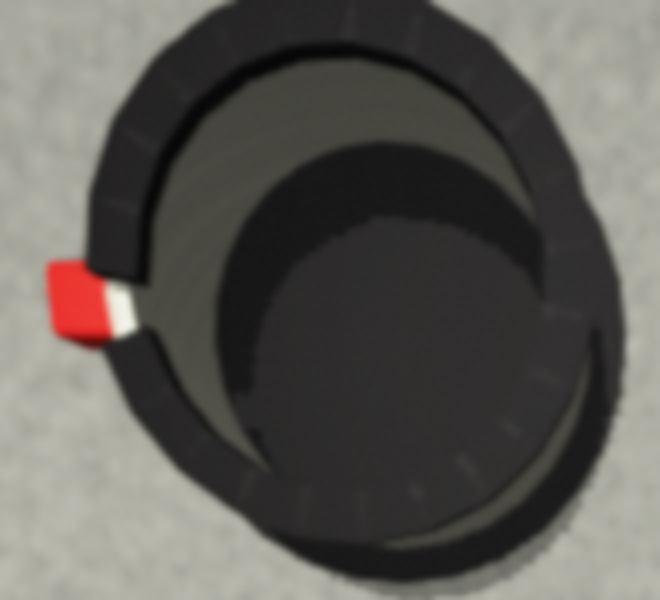

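```bash
python3 - <<'E'
from h import *
from scipy.optimize import least_squares
w=dict(np.load("w6.npz"))
P=lambda u,v,z=112: onz(w,(180+(u+.5)/4-.5,(v+.5)/4-.5),z)
out=[(88,260),(90,190),(122,110),(178,40),(112,348),(140,410),(190,468),(240,508),(440,10),(490,42),(540,108),(578,190)]
Q=np.array([P(*p)[:2] for p in out])
r=least_squares(lambda x:np.hypot(*(Q-x[:2]).T)-x[2],[578,220,66]).x; print("fit free R",r)
r6=least_squares(lambda x:np.hypot(*(Q-x[:2]).T)-66,[578,220]); print("R66",r6.x,r6.fun.round(1))
C=r6.x
for n,p in (("nUo",(88,272)),("nUi",(147,285)),("nLo",(110,345)),("nLi",(150,328))):
    q=P(*p)[:2]-C; print(n,np.hypot(*q).round(1),np.degrees(np.arctan2(q[1],q[0])).round(1))
for z in (70,90,100):
  q=P(78,300,z)[:2]-C; print("lug",z,np.hypot(*q).round(1),np.degrees(np.arctan2(q[1],q[0])).round(1))
for u,v in ((157,271),): print("jar",onz(cam("top"),(u,v),90))
E
```

```text
fit free R [582.42611327 234.0926612   64.45315501]
R66 [581.22552307 233.1599441 ] [-0.1  0.7 -0.2 -0.4 -2.  -1.6 -2.  -1.1 -0.9 -0.7 -2.3 -2.3]
nUo 66.1 83.5
nUi 51.2 86.7
nLo 64.3 99.1
nLi 52.8 97.9
lug 70 83.5 83.1
lug 90 76.8 85.6
lug 100 73.5 87.1
jar [502.66937268 421.78559587  90.        ]
```

The wrist view puts the mouth at about (581,233) and the notch at about 91°, next to the lug. My first top-view centre had included the base ring, so I'll check it against a top-view crop.

```bash
python3 - <<'E'
from h import *
t=cam("top"); f=t["frame"][205:280,190:270]
f=cv2.convertScaleAbs(f,alpha=2.2,beta=-20)
cv2.imwrite("pics/t7.png",cv2.resize(f,None,fx=8,fy=8,interpolation=cv2.INTER_CUBIC))
for c in ((581,233),):
  for r in (66,52.5):
    print(r,[np.round((np.array(proj(t,[c[0]+r*np.cos(a),c[1]+r*np.sin(a),112]))-(190,205))*8).astype(int).tolist() for a in np.arange(0,6.2,np.pi/4)])
E
```

```text
66 [[289, 91], [149, 149], [89, 289], [146, 429], [286, 486], [427, 427], [486, 287], [429, 148]]
52.5 [[289, 131], [177, 178], [130, 289], [175, 400], [286, 446], [398, 399], [445, 287], [400, 176]]
```

View pics/t7.png

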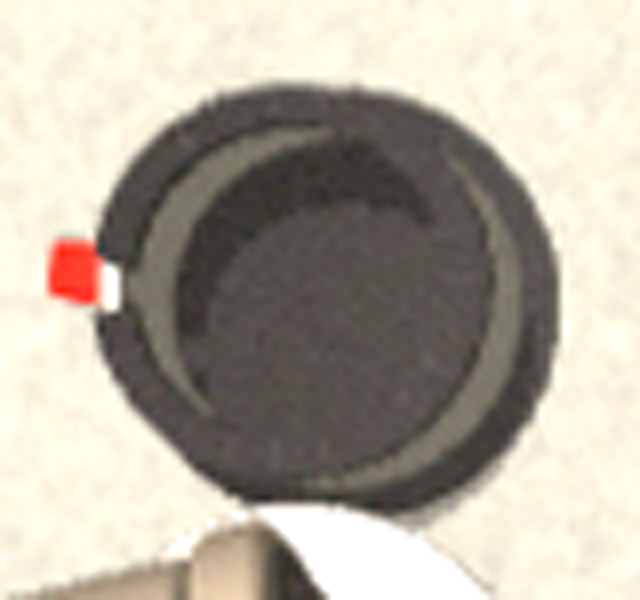

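The top view agrees, with the collar centre at about (581.5, 232) and the notch at about 91°. I'll approach with the tilted lid's low edge over the near rim, so the TCP goes to x≈568.

```bash
python3 -c "
from h import *
plan([568,232,190],1.593-np.pi)"
```

```text
d cm [ 14.85  -5.87 -13.35] time 7.22 q [ 0.25  0.17  1.45 -0.    1.52  1.93]
spin -0.128 toolyaw -1.676
```

```bash
python3 -m crank '[{"dx":0,"dy":-1.5,"dz":-3,"spin":0},{"dx":0,"dy":-3,"dz":-6,"spin":-0.05},{"dx":0,"dy":-4.5,"dz":-9,"spin":-0.1},{"dx":2,"dy":-5.5,"dz":-12,"spin":-0.128},{"dx":5,"dy":-5.9,"dz":-13.3,"spin":-0.128},{"dx":8,"dy":-5.9,"dz":-13.3,"spin":-0.128},{"dx":11,"dy":-5.9,"dz":-13.3,"spin":-0.128},{"dx":13.5,"dy":-5.9,"dz":-13.3,"spin":-0.128},{"dx":14.8,"dy":-5.9,"dz":-13.3,"spin":-0.128},{"dx":14.8,"dy":-5.9,"dz":-13.3,"spin":-0.128},{"dx":14.8,"dy":-5.9,"dz":-13.3,"spin":-0.128},{"dx":14.8,"dy":-5.9,"dz":-13.3,"spin":-0.128}]'
python3 - <<'E'
from h import *
w=cam("wrist");cv2.imwrite("pics/w8.png",w["frame"]); s=cam("scene"); cv2.imwrite("pics/s8.png",cv2.resize(s["frame"][220:360,310:470],None,fx=4,fy=4,interpolation=cv2.INTER_CUBIC))
plan([568,232,155],1.593-np.pi); print(w["obs"]["moment"],w["obs"]["contact_force"])
E
```

```text
time: 8.22
tool_pos: [568.3, 233.2, 192.1]
tcp_rot: [-2.962, 1.568, 0.203]
contact_force: [0.4, -0.3, -1.5]
grip_width: 14.0
d cm [3.75 0.15 0.04] time 8.32 q [ 0.27  0.53  1.32 -0.    1.29  1.81]
spin 0.001 toolyaw -1.547
[-0.05983504  0.07510209 -0.05115657] [ 0.41607575 -0.33864192 -1.46132909]
```

View pics/w8.png

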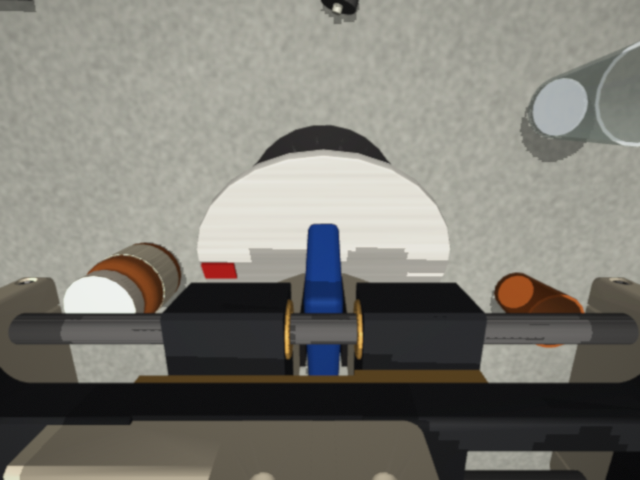

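View pics/s8.png

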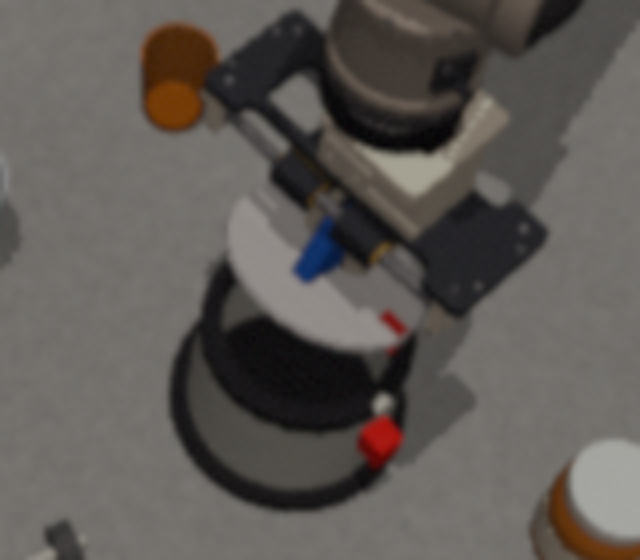

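The wrist view shows the far collar symmetric about column 322, behind the lid, so the lateral alignment is good. Lowering to contact in small steps.

```bash
python3 -m crank '[{"dx":1.5,"dy":0.05,"dz":0,"spin":0},{"dx":3,"dy":0.05,"dz":0,"spin":0},{"dx":3.8,"dy":0.05,"dz":0,"spin":0},{"dx":3.8,"dy":0.05,"dz":0,"spin":0},{"dx":3.8,"dy":0.05,"dz":0,"spin":0}]'
python3 -m crank '[{"dx":0.2,"dy":0,"dz":0,"spin":0},{"dx":0.3,"dy":0,"dz":0,"spin":0},{"dx":0.3,"dy":0,"dz":0,"spin":0}]'
python3 -m crank '[{"dx":0.2,"dy":0,"dz":0,"spin":0},{"dx":0.3,"dy":0,"dz":0,"spin":0},{"dx":0.3,"dy":0,"dz":0,"spin":0}]'
```

```text
time: 8.73
tool_pos: [567.5, 233.1, 153.2]
tcp_rot: [-3.06, 1.57, 0.105]
contact_force: [0.8, 0.0, -2.4]
grip_width: 13.6
time: 8.98
tool_pos: [567.5, 233.1, 150.2]
tcp_rot: [-2.991, 1.57, 0.174]
contact_force: [-0.9, 0.9, -3.5]
grip_width: 13.9
time: 9.23
tool_pos: [567.2, 233.0, 146.5]
tcp_rot: [0.555, 1.57, -2.563]
contact_force: [-0.7, 0.3, -2.6]
grip_width: 13.7
```

```bash
python3 -m crank '[{"dx":0.1,"dy":0,"dz":0,"spin":0},{"dx":0.2,"dy":0,"dz":0,"spin":0},{"dx":0.2,"dy":0,"dz":0,"spin":0}]'
python3 -m crank '[{"dx":0.1,"dy":0,"dz":0,"spin":0},{"dx":0.2,"dy":0,"dz":0,"spin":0},{"dx":0.2,"dy":0,"dz":0,"spin":0}]'
python3 - <<'E'
from h import *
w=cam("wrist");cv2.imwrite("pics/w9.png",w["frame"]); s=cam("scene"); cv2.imwrite("pics/s9.png",cv2.resize(s["frame"][220:360,310:470],None,fx=4,fy=4,interpolation=cv2.INTER_CUBIC)); print(w["obs"]["moment"])
E
```

```text
time: 9.48
tool_pos: [567.2, 233.0, 144.4]
tcp_rot: [0.427, 1.57, -2.691]
contact_force: [-0.4, -0.3, -2.8]
grip_width: 14.0
time: 9.73
tool_pos: [567.4, 233.0, 143.5]
tcp_rot: [-3.042, 1.57, 0.124]
contact_force: [-1.5, -0.0, 2.9]
grip_width: 13.8
[-0.10821809  0.60584724 -0.00784704]
```

View pics/s9.png

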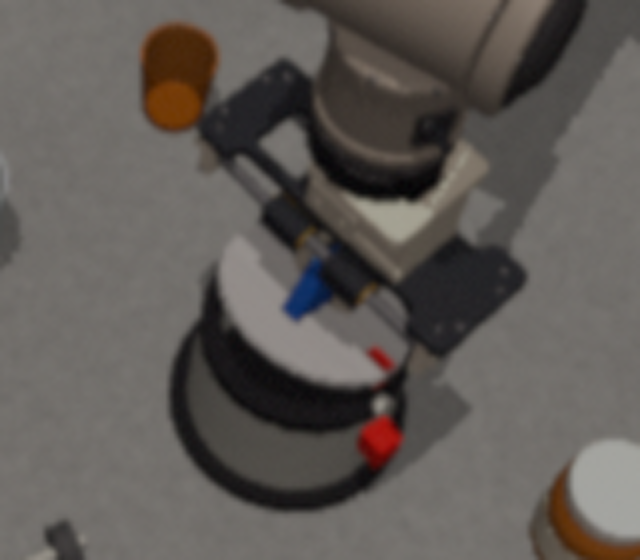

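View pics/w9.png

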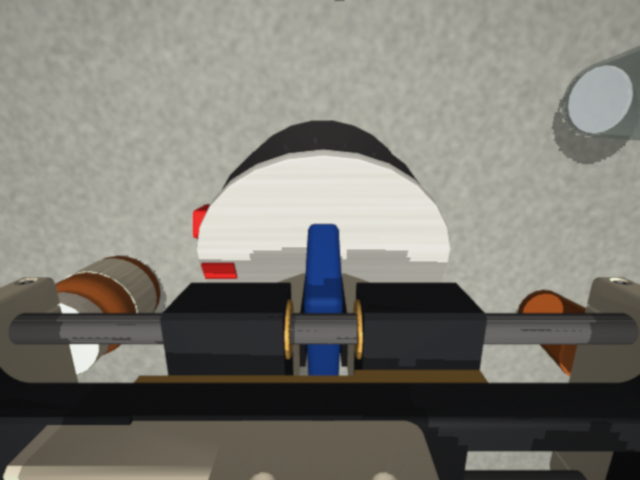

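```bash
python3 - <<'E'
from h import *
w=cam("wrist")
print(onz(w,(322,120.5),112)-[66,0,0])
for uv in ((225,182),(415,182)): print(onz(w,uv,112))
P=w["obs"]["tool_pos"]; print(P)
c,s=np.cos(np.radians(25)),np.sin(np.radians(25))
# unknown O=(x,z): flange far edge top row ~151.5 ; fin top far-upper corner etc.
for oz in (134,136,138): 
    z=oz+62*s+6*c; e=onz(w,(323,151.5),z); print(oz,"Ox",e[0]-62*c+6*s, "fin far bottom row224.5: ")
    # fin top far corner (30,51): row ~304 ; fin base far (30,6): 
    for uv,l in (((323,305),(30,51)),((323,225),(30,6))):
        zz=oz+l[0]*s+l[1]*c; q=onz(w,uv,zz); print("   ",q[0]-l[0]*c+l[1]*s)
    for uv in ((198,245),(449,245)): print("    side",onz(w,uv,oz+6*c))
E
```

```text
[586.26535741 235.58627625 112.        ]
[618.64950396 288.73648985 112.        ]
[621.22436992 183.17667229 112.        ]
[567.41297522 233.02651878 143.47030382]
134 Ox 583.9597036929828 fin far bottom row224.5: 
    580.2485866836647
    580.4012530248181
    side [590.19754804 296.09493761 139.43784672]
    side [593.28478165 170.56855932 139.43784672]
136 Ox 584.00552814889 fin far bottom row224.5: 
    581.2653573283036
    580.8810531103048
    side [590.82384749 295.33176283 141.43784672]
    side [593.87280323 171.36175618 141.43784672]
138 Ox 584.0513526047973 fin far bottom row224.5: 
    582.2821279729425
    581.3608531957917
    side [591.45014694 294.56858804 143.43784672]
    side [594.4608248  172.15495304 143.43784672]
```

```bash
python3 - <<'E'
from h import *
from scipy.optimize import least_squares
w=cam("wrist"); f=w["frame"]
g=cv2.cvtColor(f,cv2.COLOR_BGR2GRAY).astype(float)
pts=[]
for u in range(232,412,6):
    col=cv2.GaussianBlur(g,(3,3),0)[100:190,u]; d=np.diff(col); i=np.argmin(d[:80]); 
    pts.append((u,100+i+0.5,d[i]))
print([(p[0],p[1]) for p in pts][::4])
Q=np.array([onz(w,p[:2],112)[:2] for p in pts])
r=least_squares(lambda x:np.hypot(*(Q-x).T)-66,[580,233],loss="soft_l1"); print(r.x,r.fun.round(1))
cv2.imwrite("pics/w9c.png",cv2.resize(f[100:290,180:460],None,fx=2.8,fy=2.8,interpolation=cv2.INTER_CUBIC))
E
```

```text
[(232, np.float64(172.5)), (256, np.float64(148.5)), (280, np.float64(130.5)), (304, np.float64(121.5)), (328, np.float64(120.5)), (352, np.float64(124.5)), (376, np.float64(137.5)), (400, np.float64(160.5))]
[585.13786539 233.24752272] [-1.7 -2.2 -2.4 -2.3 -1.8 -1.4 -0.8  0.1  0.3  0.7  1.3  1.   1.5  1.5
  1.3  1.2  1.2  1.4  1.3  0.8  0.9  0.3 -0.2 -0.5 -1.  -2.2 -2.6 -3.6
 -3.4 -2.6]
```

View pics/w9c.png

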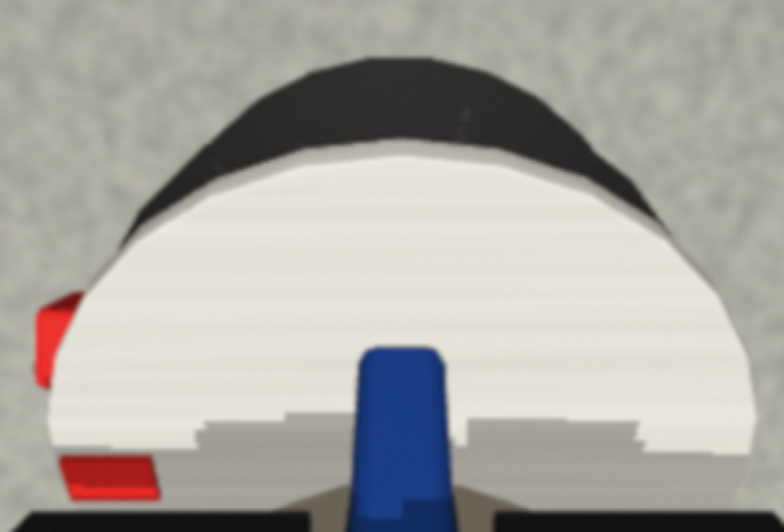

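Contact is at TCP z≈144. The lid's centre sits about 3 mm short of the mouth in x and is good in y. I'll lower it and shift +x (tool −z) together so the lid pivots level on the near rim.

```bash
python3 -m crank '[{"dx":0.1,"dy":0,"dz":-0.2,"spin":0},{"dx":0.25,"dy":0,"dz":-0.35,"spin":0},{"dx":0.4,"dy":0,"dz":-0.5,"spin":0},{"dx":0.4,"dy":0,"dz":-0.5,"spin":0}]'
python3 -m crank '[{"dx":0.1,"dy":0,"dz":-0.1,"spin":0},{"dx":0.25,"dy":0,"dz":-0.2,"spin":0},{"dx":0.4,"dy":0,"dz":-0.3,"spin":0},{"dx":0.4,"dy":0,"dz":-0.3,"spin":0}]'
python3 - <<'E'
from h import *
w=cam("wrist");cv2.imwrite("pics/w10.png",w["frame"]); s=cam("scene"); cv2.imwrite("pics/s10.png",cv2.resize(s["frame"][220:360,310:470],None,fx=4,fy=4,interpolation=cv2.INTER_CUBIC)); print(w["obs"]["moment"])
E
```

```text
time: 10.27
tool_pos: [572.7, 233.1, 139.3]
tcp_rot: [-3.045, 1.57, 0.121]
contact_force: [-1.5, -0.2, 5.2]
grip_width: 14.1
time: 10.6
tool_pos: [576.4, 233.2, 135.7]
tcp_rot: [-3.05, 1.568, 0.115]
contact_force: [1.6, -1.7, 5.9]
grip_width: 13.8
[-0.19195695  0.37765684  0.03594475]
```

View pics/w10.png

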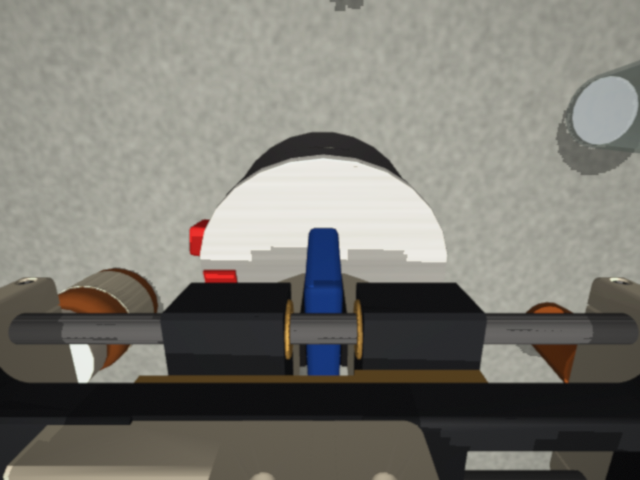

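Pivoting works at about 8 N: the lid's far edge drops while the tool goes down. Continuing.

```bash
python3 -m crank '[{"dx":0.15,"dy":0,"dz":-0.1,"spin":0},{"dx":0.3,"dy":0,"dz":-0.2,"spin":0},{"dx":0.45,"dy":0,"dz":-0.3,"spin":0},{"dx":0.45,"dy":0,"dz":-0.3,"spin":0}]'
python3 -m crank '[{"dx":0.12,"dy":0,"dz":-0.08,"spin":0},{"dx":0.25,"dy":0,"dz":-0.16,"spin":0},{"dx":0.35,"dy":0,"dz":-0.2,"spin":0},{"dx":0.35,"dy":0,"dz":-0.2,"spin":0}]'
python3 - <<'E'
from h import *
w=cam("wrist");cv2.imwrite("pics/w11.png",w["frame"]); s=cam("scene"); cv2.imwrite("pics/s11.png",cv2.resize(s["frame"][220:360,310:470],None,fx=4,fy=4,interpolation=cv2.INTER_CUBIC)); print(w["obs"]["moment"])
E
```

```text
time: 11.03
tool_pos: [580.0, 233.3, 131.6]
tcp_rot: [-3.028, 1.566, 0.137]
contact_force: [1.4, -0.8, 5.7]
grip_width: 13.8
time: 11.37
tool_pos: [582.4, 233.4, 128.4]
tcp_rot: [-3.021, 1.565, 0.144]
contact_force: [1.7, -1.3, 6.9]
grip_width: 13.9
[-0.16190443 -0.03511306  0.0626607 ]
```

View pics/w11.png

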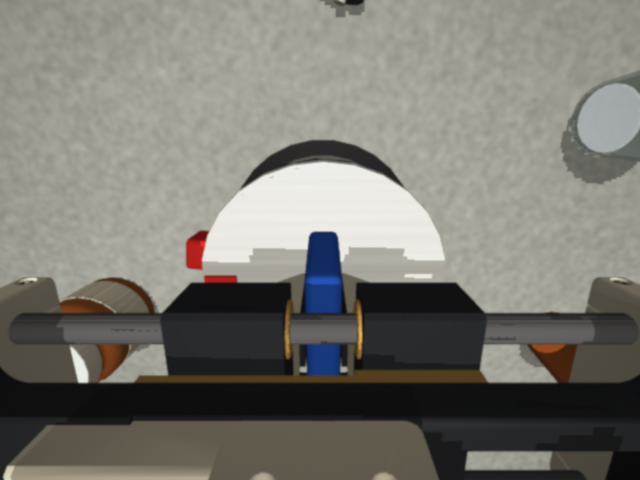

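View pics/s11.png

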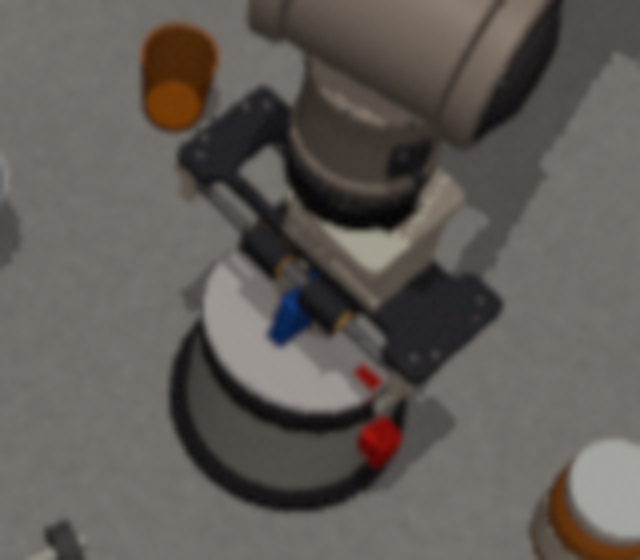

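```bash
python3 -m crank '[{"dx":0.12,"dy":0,"dz":-0.05,"spin":0},{"dx":0.25,"dy":0,"dz":-0.1,"spin":0},{"dx":0.3,"dy":0,"dz":-0.12,"spin":0},{"dx":0.3,"dy":0,"dz":-0.12,"spin":0}]'
python3 -m crank '[{"dx":0.1,"dy":0,"dz":-0.05,"spin":0},{"dx":0.2,"dy":0,"dz":-0.1,"spin":0},{"dx":0.2,"dy":0,"dz":-0.1,"spin":0}]'
python3 - <<'E'
from h import *
w=cam("wrist");cv2.imwrite("pics/w12.png",w["frame"]); s=cam("scene"); cv2.imwrite("pics/s12.png",cv2.resize(s["frame"][220:360,310:470],None,fx=4,fy=4,interpolation=cv2.INTER_CUBIC)); print(w["obs"]["moment"])
E
```

```text
time: 11.8
tool_pos: [583.2, 233.3, 127.5]
tcp_rot: [-2.956, 1.565, 0.209]
contact_force: [-3.8, -4.7, 19.9]
grip_width: 14.2
time: 12.05
tool_pos: [583.6, 233.2, 127.1]
tcp_rot: [-2.961, 1.565, 0.204]
contact_force: [-10.6, -6.4, 30.3]
grip_width: 14.1
[-0.11442714  1.89346812  0.08033967]
```

View pics/w12.png

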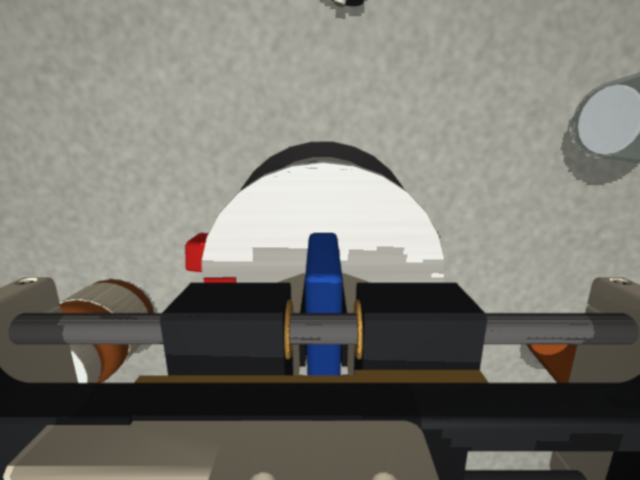

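View pics/s12.png

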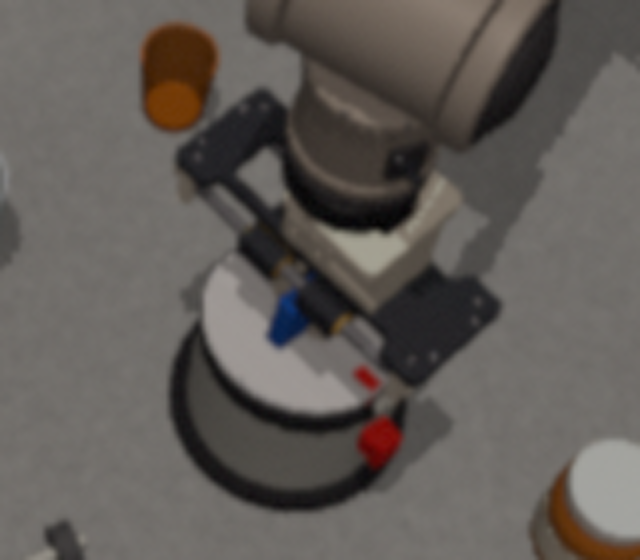

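The force has climbed to about 33 N with a −x push, so the plug's far side is catching on the collar because the lid is a little too far in +x. I'll back off and shift −x.

```bash
python3 -m crank '[{"dx":-0.2,"dy":0,"dz":0.1,"spin":0},{"dx":-0.35,"dy":0,"dz":0.2,"spin":0},{"dx":-0.35,"dy":0,"dz":0.3,"spin":0},{"dx":-0.35,"dy":0,"dz":0.3,"spin":0}]'
python3 -m crank '[{"dx":0,"dy":0,"dz":0.1,"spin":0},{"dx":0,"dy":0,"dz":0.2,"spin":0},{"dx":0,"dy":0,"dz":0.2,"spin":0}]'
python3 - <<'E'
from h import *
from scipy.optimize import least_squares
w=cam("wrist");f=w["frame"];cv2.imwrite("pics/w13.png",cv2.resize(f[120:290,180:460],None,fx=2.8,fy=2.8,interpolation=cv2.INTER_CUBIC)); print(w["obs"]["moment"])
E
```

```text
time: 12.48
tool_pos: [582.2, 233.5, 127.6]
tcp_rot: [-2.964, 1.563, 0.201]
contact_force: [3.6, -1.6, 10.5]
grip_width: 13.7
time: 12.73
tool_pos: [580.6, 233.7, 127.5]
tcp_rot: [-2.935, 1.562, 0.23]
contact_force: [3.9, -0.4, 9.1]
grip_width: 14.1
[ 0.2331719  -0.58539959 -0.03846069]
```

View pics/w13.png

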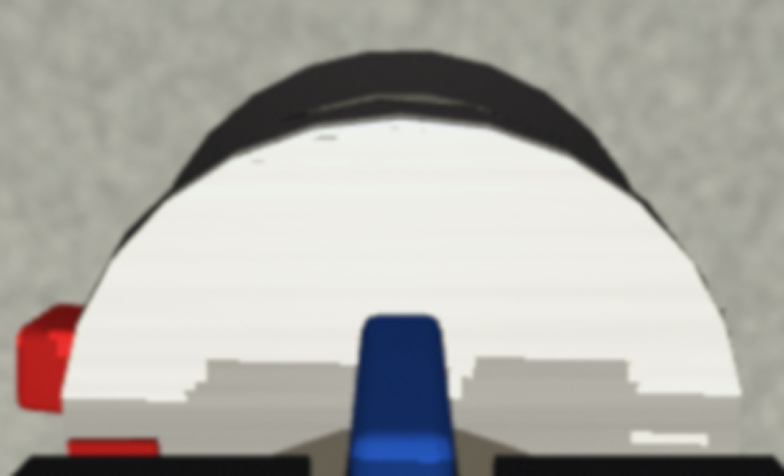

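```bash
python3 - <<'E'
from h import *
w=cam("wrist");print("cam",w["c2w"][:3,3],"tcp",w["obs"]["tool_pos"])
for r in (138.6,154.6,162.5): print(r,[onz(w,(323,r),z)[0].round(1) for z in (112,118,124,130)])
for r in (233,274.5): print("fin far",r,[onz(w,(323,r),z)[0].round(1) for z in (118,124,130,163,166,170,174)])
for uv in ((202.5,262),(444.5,262)): print(onz(w,uv,124)[:2],onz(w,uv,121)[:2])
R=RT()[0]; print(R[:,0])
E
```

```text
cam [652.67887388 234.87407029 285.36599794] tcp [580.57153766 233.69403765 127.54056498]
138.6 [np.float64(656.2), np.float64(656.1), np.float64(655.9), np.float64(655.8)]
154.6 [np.float64(648.5), np.float64(648.7), np.float64(648.8), np.float64(648.9)]
162.5 [np.float64(644.7), np.float64(644.9), np.float64(645.2), np.float64(645.5)]
fin far 233 [np.float64(609.7), np.float64(611.2), np.float64(612.7), np.float64(621.2), np.float64(622.0), np.float64(623.0), np.float64(624.0)]
fin far 274.5 [np.float64(586.9), np.float64(589.3), np.float64(591.6), np.float64(604.6), np.float64(605.8), np.float64(607.3), np.float64(608.9)]
[594.53130959 295.06888995] [593.4502721  296.18798853]
[597.55088515 172.56178205] [596.52598543 171.40331703]
[ 0.00826956  0.00191767 -0.99996397]
```

```bash
python3 -m crank '[{"dx":0,"dy":0,"dz":0.1,"spin":0},{"dx":0,"dy":0,"dz":0.2,"spin":0},{"dx":0,"dy":0,"dz":0.2,"spin":0}]'
python3 -m crank '[{"dx":0.1,"dy":0,"dz":0,"spin":0},{"dx":0.2,"dy":0,"dz":0,"spin":0},{"dx":0.2,"dy":0,"dz":0,"spin":0}]'
python3 -c "
from h import *
o=sensors.get_obs();print(o['moment'],RT()[0][:,0])"
```

```text
time: 13.08
tool_pos: [578.5, 233.7, 127.4]
tcp_rot: [-2.936, 1.562, 0.229]
contact_force: [6.0, 0.6, 8.9]
grip_width: 14.1
time: 13.33
tool_pos: [579.0, 233.7, 126.6]
tcp_rot: [-2.939, 1.561, 0.226]
contact_force: [4.6, -1.3, 14.5]
grip_width: 14.3
[ 0.1388719  -0.27865972  0.02638817] [ 0.0097831   0.00224907 -0.99994962]
```

```bash
python3 - <<'E'
from h import *
w=cam("wrist");f=w["frame"];cv2.imwrite("pics/w14.png",cv2.resize(f[120:290,180:460],None,fx=2.8,fy=2.8,interpolation=cv2.INTER_CUBIC)); s=cam("scene"); cv2.imwrite("pics/s14.png",cv2.resize(s["frame"][265:345,340:430],None,fx=7,fy=7,interpolation=cv2.INTER_CUBIC))
E
```

```text
(no output)
```

View pics/w14.png

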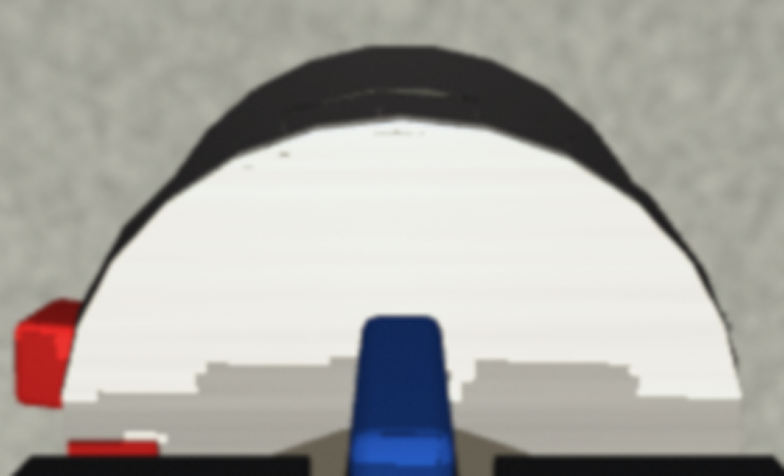

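View pics/s14.png

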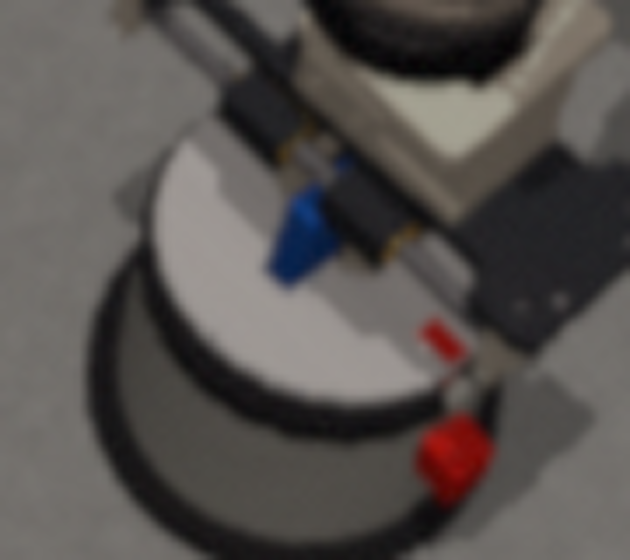

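The lid looks centred but still tilted about 5° and is being held up by the grip. It is only a few mm above its seat, so I'll relieve the load and let go gently. It can then settle by itself, and I'll regrip it level.

```bash
python3 -m crank '[{"dx":-0.1,"dy":0,"dz":0,"spin":0},{"dx":-0.2,"dy":0,"dz":0,"spin":0},{"dx":-0.2,"dy":0,"dz":0,"spin":0}]'
python3 -m crank '[{"dx":0,"dy":0,"dz":0,"spin":0},{"dx":0,"dy":0,"dz":0,"spin":0},{"dx":0,"dy":0,"dz":0,"spin":0},{"dx":0,"dy":0,"dz":0,"spin":0},{"dx":0,"dy":0,"dz":0,"spin":0},{"dx":0,"dy":0,"dz":0,"spin":0}]' 50
python3 - <<'E'
from h import *
w=cam("wrist");f=w["frame"];cv2.imwrite("pics/w15.png",f); s=cam("scene"); cv2.imwrite("pics/s15.png",cv2.resize(s["frame"][265:345,340:430],None,fx=7,fy=7,interpolation=cv2.INTER_CUBIC))
E
```

```text
time: 13.68
tool_pos: [577.0, 233.5, 126.3]
tcp_rot: [-2.944, 1.567, 0.222]
contact_force: [3.6, 0.5, 8.0]
grip_width: 13.8
time: 14.18
tool_pos: [575.2, 233.2, 124.8]
tcp_rot: [0.354, 1.57, -2.764]
contact_force: [-0.6, -0.3, 0.5]
grip_width: 44.8
```

View pics/w15.png

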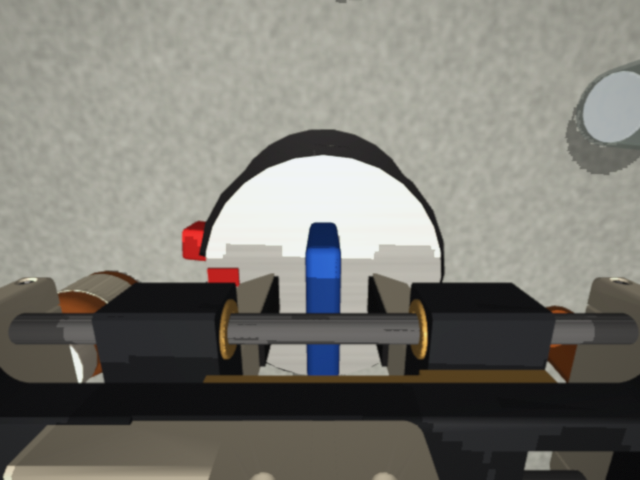

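View pics/s15.png

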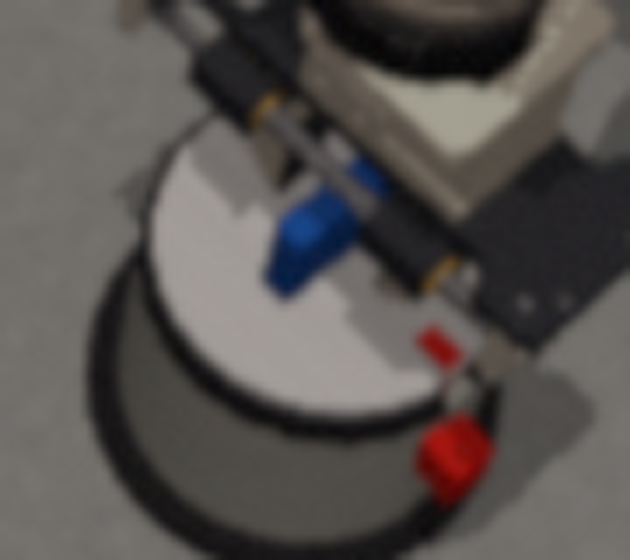

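Released, and the lid dropped flatter (the collar band is thinner). I'll pull up and back to inspect it.

```bash
python3 -m crank '[{"dx":-1,"dy":0,"dz":0,"spin":0},{"dx":-3,"dy":0,"dz":0,"spin":0},{"dx":-6,"dy":0,"dz":0,"spin":0},{"dx":-9,"dy":0,"dz":1,"spin":0},{"dx":-12,"dy":0,"dz":3,"spin":0},{"dx":-12,"dy":0,"dz":6,"spin":0},{"dx":-12,"dy":0,"dz":8,"spin":0},{"dx":-12,"dy":0,"dz":8,"spin":0},{"dx":-12,"dy":0,"dz":8,"spin":0}]' 80
python3 - <<'E'
from h import *
w=cam("wrist");f=w["frame"];cv2.imwrite("pics/w16.png",f); s=cam("scene"); cv2.imwrite("pics/s16.png",cv2.resize(s["frame"][265:345,340:430],None,fx=7,fy=7,interpolation=cv2.INTER_CUBIC))
t=cam("top"); cv2.imwrite("pics/t16.png",cv2.resize(t["frame"][205:280,190:270],None,fx=7,fy=7,interpolation=cv2.INTER_CUBIC))
E
```

```text
time: 15.03
tool_pos: [495.1, 231.5, 246.6]
tcp_rot: [-2.946, 1.569, 0.22]
contact_force: [1.4, 0.1, 0.1]
grip_width: 73.2
```

View pics/w16.png

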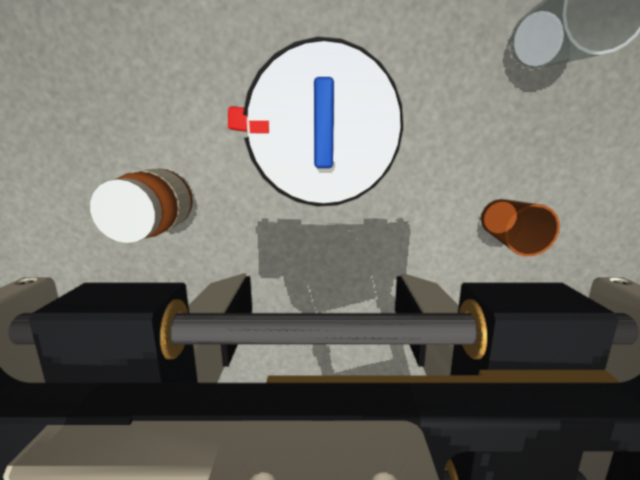

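View pics/s16.png

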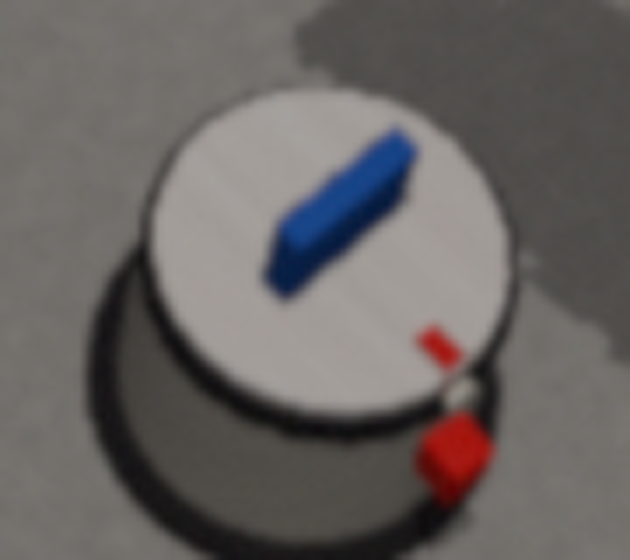

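View pics/t16.png

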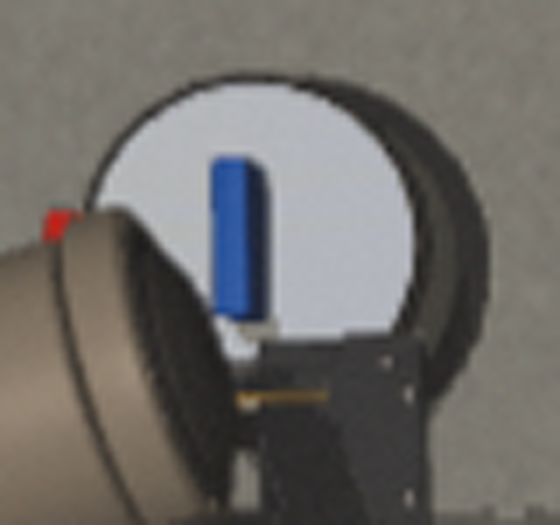

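```bash
python3 - <<'E'
import cv2
f=cv2.imread("pics/w16.png"); cv2.imwrite("pics/w16c.png",cv2.resize(f[25:215,220:415],None,fx=3,fy=3,interpolation=cv2.INTER_CUBIC)); cv2.imwrite("pics/w16d.png",cv2.resize(f[95:155,220:300],None,fx=9,fy=9,interpolation=cv2.INTER_CUBIC))
E
```

```text
(no output)
```

View pics/w16d.png

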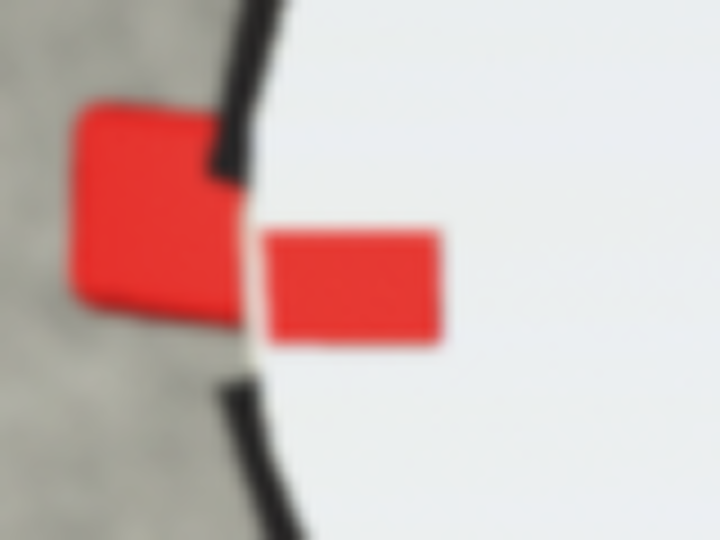

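View pics/w16c.png

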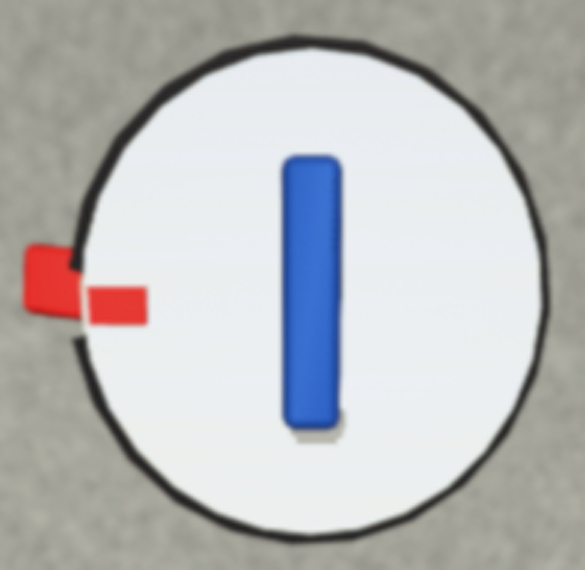

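The key mark lies within the notch opening and the collar ring shows evenly all round, so it appears to have dropped in. I'll check height and level numerically from three views.

```bash
python3 - <<'E'
from h import *
from scipy.optimize import least_squares
def edges(c,ctr,r0,r1,n=72):
    g=cv2.GaussianBlur(cv2.cvtColor(c["frame"],cv2.COLOR_BGR2GRAY),(3,3),0).astype(np.float32)
    out=[];outc=[]
    for a in np.arange(0,2*np.pi,2*np.pi/n):
        rr=np.arange(r0,r1,.25); x=(ctr[0]+rr*np.cos(a)).astype(np.float32);y=(ctr[1]+rr*np.sin(a)).astype(np.float32)
        v=cv2.remap(g,x[None],y[None],cv2.INTER_LINEAR)[0]; d=np.diff(v); i=d.argmin(); out.append((x[i],y[i])) 
        j=d[i:i+40].argmax()+i; outc.append((x[j],y[j]))
    return np.array(out),np.array(outc)
w=cam("wrist"); e,ec=edges(w,(324,121),65,95)
for z in (118,122,127):
    Q=np.array([onz(w,p,z)[:2] for p in e]); r=least_squares(lambda x:np.hypot(*(Q-x[:2]).T)-x[2],[580,233,62],loss="soft_l1",f_scale=.5); print("flange z",z,r.x.round(2),"med res",np.median(abs(r.fun)).round(2))
Q=np.array([onz(w,p,112)[:2] for p in ec]); r=least_squares(lambda x:np.hypot(*(Q-x[:2]).T)-x[2],[580,233,66],loss="soft_l1",f_scale=.5); print("collar",r.x.round(2))
# joint: plane z=a+bx+cy of flange such that pts at radius 62
def pl(x):
    n=[]
    for p in e:
        o,d=ray(w,p); nn=np.array([-x[3],-x[4],1]); P0=np.array([x[0],x[1],x[2]]); t=nn@(P0-o)/(nn@d); n.append(np.linalg.norm(o+t*d-P0)-62)
    return n
r=least_squares(pl,[580,233,118,0,0],loss="soft_l1",f_scale=.5); print("plane fit",r.x.round(3))
# fin ends top z=112+51
for uv in ((324,77),(324,167)): print(onz(w,uv,163).round(1))
E
```

```text
flange z 118 [581.19 233.61  61.48] med res 0.14
flange z 122 [581.03 233.59  60.61] med res 0.14
flange z 127 [580.82 233.58  59.53] med res 0.13
collar [581.48 234.16  65.78]
plane fit [ 5.81612e+02  2.33597e+02  1.15772e+02 -2.50000e-02  1.00000e-03]
[611.1 233.4 163. ]
[553.7 232.  163. ]
```

Measured flange radius is 61.5 mm at the seated height (it would be 59.5 mm if riding 9 mm high), and it is centred within 1 mm. For a physical check I'll shut the fingers and press lightly on the fin top, which should be met at z≈163.

```bash
python3 -c "
from h import *
plan([581.5,233.3,170])"
```

```text
d cm [ 7.5  -0.01 -8.52] time 15.23 q [ 0.3   0.37  1.43 -0.    1.34  1.84]
```

```bash
python3 -m crank '[{"dx":0,"dy":0,"dz":-2,"spin":0},{"dx":0,"dy":0,"dz":-4,"spin":0},{"dx":0,"dy":0,"dz":-6,"spin":0},{"dx":0,"dy":0,"dz":-8,"spin":0},{"dx":0,"dy":0,"dz":-8.5,"spin":0},{"dx":1,"dy":0,"dz":-8.5,"spin":0},{"dx":1,"dy":0,"dz":-8.5,"spin":0},{"dx":2,"dy":0,"dz":-8.5,"spin":0},{"dx":2,"dy":0,"dz":-8.5,"spin":0},{"dx":3,"dy":0,"dz":-8.5,"spin":0},{"dx":4,"dy":0,"dz":-8.5,"spin":0},{"dx":5,"dy":0,"dz":-8.5,"spin":0},{"dx":6,"dy":0,"dz":-8.5,"spin":0},{"dx":7,"dy":0,"dz":-8.5,"spin":0},{"dx":7.5,"dy":0,"dz":-8.5,"spin":0},{"dx":7.5,"dy":0,"dz":-8.5,"spin":0}]' 0
python3 -m crank '[{"dx":0.2,"dy":0,"dz":0,"spin":0},{"dx":0.4,"dy":0,"dz":0,"spin":0},{"dx":0.4,"dy":0,"dz":0,"spin":0}]'
python3 -m crank '[{"dx":0.1,"dy":0,"dz":0,"spin":0},{"dx":0.2,"dy":0,"dz":0,"spin":0},{"dx":0.2,"dy":0,"dz":0,"spin":0}]'
```

```text
time: 16.57
tool_pos: [579.7, 233.1, 168.3]
tcp_rot: [0.273, 1.568, -2.845]
contact_force: [0.6, -0.1, -0.0]
grip_width: 0.5
time: 16.82
tool_pos: [580.6, 233.4, 166.2]
tcp_rot: [-3.032, 1.57, 0.133]
contact_force: [0.5, 0.3, 0.5]
grip_width: 0.5
time: 17.07
tool_pos: [580.5, 233.3, 164.2]
tcp_rot: [2.271, 1.571, -0.847]
contact_force: [0.5, 0.1, 0.7]
grip_width: 0.2
```

```bash
python3 -m crank '[{"dx":0.1,"dy":0,"dz":0,"spin":0},{"dx":0.15,"dy":0,"dz":0,"spin":0},{"dx":0.15,"dy":0,"dz":0,"spin":0}]'
python3 -m crank '[{"dx":0.1,"dy":0,"dz":0,"spin":0},{"dx":0.15,"dy":0,"dz":0,"spin":0},{"dx":0.15,"dy":0,"dz":0,"spin":0},{"dx":0.15,"dy":0,"dz":0,"spin":0}]'
```

```text
time: 17.32
tool_pos: [580.6, 233.4, 163.3]
tcp_rot: [-3.04, 1.57, 0.125]
contact_force: [-1.0, 0.3, 4.2]
grip_width: 0.4
time: 17.65
tool_pos: [580.7, 233.4, 163.2]
tcp_rot: [-2.999, 1.569, 0.167]
contact_force: [-3.7, -0.3, 12.1]
grip_width: 0.5
```

The fingers met solid contact at z=163.2, against 163.0 expected when seated. It took 12 N without moving, so the lid is fully home. Retracting, then a last look.

```bash
python3 -m crank '[{"dx":-1,"dy":0,"dz":0,"spin":0},{"dx":-4,"dy":0,"dz":0,"spin":0},{"dx":-8,"dy":0,"dz":0,"spin":0},{"dx":-10,"dy":0,"dz":3,"spin":0},{"dx":-10,"dy":0,"dz":6,"spin":0},{"dx":-10,"dy":0,"dz":9,"spin":0},{"dx":-10,"dy":0,"dz":9,"spin":0},{"dx":-10,"dy":0,"dz":9,"spin":0},{"dx":-10,"dy":0,"dz":9,"spin":0}]'
python3 - <<'E'
from h import *
w=cam("wrist");cv2.imwrite("pics/w17.png",w["frame"]);s=cam("scene");cv2.imwrite("pics/s17.png",s["frame"]); print(w["obs"]["contact_force"])
E
```

```text
time: 18.4
tool_pos: [491.3, 231.3, 261.6]
tcp_rot: [-3.058, 1.569, 0.108]
contact_force: [-0.5, 0.6, -0.4]
grip_width: 0.2
[-0.5364014   0.60362198 -0.39729041]
```

View pics/w17.png

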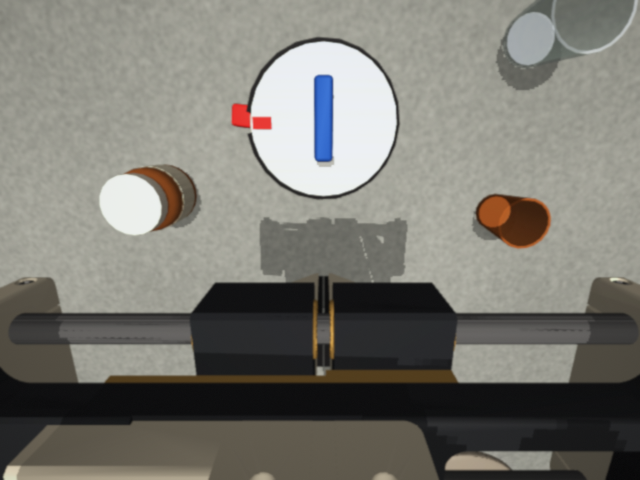

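View pics/s17.png

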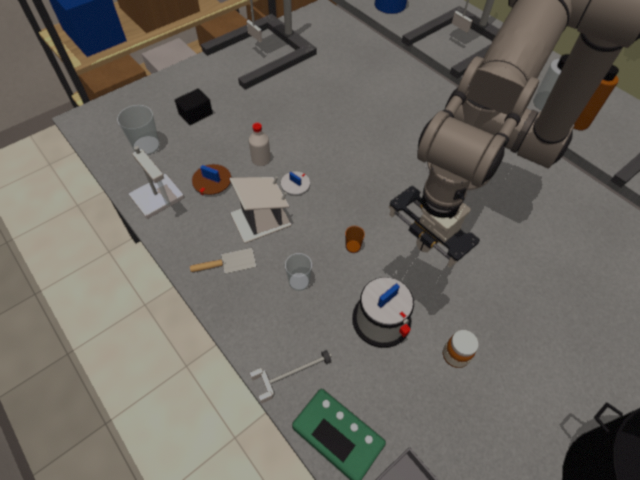

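The lid is centred on the vessel with its key mark at the notch (wrist view, around (262,123)). Beaker, cup, bottle and jar are where they were, and the arm is clear. Handing in.

```bash
python3 -c "
from plant import bot
print(bot.close_job())"
```

```text
the job is handed in; nothing more can be done
None
```

The lid is in the vessel's mouth with its key in the notch, and I handed the job in at about 18.5 s of the 61 s allowed. No verdict was reported.

**What I did**
- I gripped the grey lid by its blue fin on the stand and carried it to the vessel. I set its low edge on the near rim and pivoted it down with the key over the notch at about 91°.
- It jammed once, at about 33 N. I backed off and re-centred it.
- With the lid still about 5° tilted and a few mm above its seat, I let go, and it settled by itself. I aimed the key from the camera images, so it went in without being turned on the rim.

**Last checks**
- **Seating:** closed fingers met the fin top at z = 163.2 mm against 163.0 expected, and it held firm under about 12 N.
- **Centring:** the lid is within about 1 mm of the collar's centre.
- **Key:** its mark lies inside the notch opening, and an even ring of collar shows all round.
- **Bystanders:** the beaker, cup, bottle and jar look unmoved, and the arm is clear.

**What disagreed**
- The plane fit from the wrist camera gave 0.025 rad of tilt. The limit is 0.035 rad, and I put the reading down mostly to camera bias. I pressed only near the middle of the fin, so level was not checked separately.
- Estimates of the vessel's x position varied between views (581 to 590 mm). I put the high values down to the black base ring being taken for the collar.

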